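Clear the snow gear off the mudroom bench

ROBOT

A 6-joint arm with a two-finger parallel gripper is mounted at the origin on the work surface. World frame = base frame: x ahead of the robot, y to its left, z up, the work surface at z = 0. Lengths are in m, angles in rad, forces in N, time in s.
With the tool pointing down it reaches from about 0.3 to 0.875 m from the base axis. Payload 6.4 kg.
Tool frame: the origin (TCP) lies midway between the tips of the shut fingers; the grasp point (between the pads) lies 19 mm behind it; z points along the fingers, x is the direction in which the jaws open and shut, and the axes are right-handed (so a half turn about z gives the same grasp; the last joint's range is limited). The gripper opens to 85 mm and grips with 20 to 120 N. Pads are 22 mm wide; open, the fingers measure 114 mm over their backs; the gripper's body (76 mm by 85 mm) begins 54 mm behind the grasp point. The pads swing forward as they close: fully open they stand 13 mm farther back than shut.
Start: joints at [1.001, 0.181, 1.607, -0, 1.354, -0.206], TCP at [0.205, 0.537, 0.231] pointing down, gripper open.
Joint ranges: [-2.99, 2.99], [-0.89, 2.07], [0.3, 2.58], [-1.14, 4.28], [0, 2.63], [-3.12, 3.12]. Speed limits (rad/s): [2.57, 2.57, 3.01, 3.14, 3.14, 3.14].

INTERFACE

Orientations are given as a unit quaternion [x, y, z, w].
In Python, from cell import env gives the robot as it stands. The module is installed in compiled form; this text tells all that it offers.
- The arm moves only by the tool send_rows, never from a script. Its argument "plan" is text: rows parted by semicolons, each of 6 numbers parted by spaces: the shift along the tool's x, y, z in cm, then the turn, a rotation vector about the tool's x, y, z in degrees. In form: x y z ax ay az; .... A call has 1 to 10 rows; each row is the pose to reach, as a shift and turn from the pose measured when the call began, along the tool's axes at that moment; what a row does not reach only later rows make up. A row lasts 1/12 s, in which the tool goes at most 41.7 mm and 7.16 degrees, less where a joint would pass 70% of its speed; a pose out of reach is approached as far as the arm can. A call with a gripper value outside its range is refused whole. "grip" is the closure, from -1 (fully open) to 1 (shut), so that 0 is half open, set as the call begins (left out, the last holds). The fingers move at their own pace and stop on an object; the grip force is fixed at half the most. Time passes only in rows, so rows that repeat a pose let the fingers close. It gives the time, the measured TCP pose, the force and the opening at its end, in the units of the state.
- env.get_state(): the state, without advancing time (a new reading comes with each control period).
- env.snapshot(name): name is "scene" or "side" or "wrist"; returns (picture, depth): 400x640x3 uint8, red, green, blue; 400x640 float32, m along the optical axis (not along the pixel's ray), 0 where there is no reading.
- env.camera_info(name): a dict with "fx", "fy", "cx", "cy" (pixels), "extrinsics" (4x4, takes a point from world to camera coordinates). Camera axes: x right, y down, z forward; pixel columns grow to the right and rows downward; lengths in m; the calibration is good to about 2 mm. A picture is of the moment at which its call begins: read the wrist's pose just before it. camera_info takes no time and is no camera call; for the wrist camera it gives the pose at the moment of the call.
- env.sign_off(): hands the job in, once; it reports no verdict.
Trained networks look in the newest picture that a camera, given by its name, has taken for a name from the list of things; names that differ only in an ending like _2 or _b are one class to them, and where a whole thing is asked for, a point or a joint stands for the part that bears it (a point fixed in the world has none). Each returns a list of dicts, best first, with "p" (0 to 1); they miss things now and then, are a little off and sometimes report something else, mostly with a low value. They report only what shows in the picture. A call takes as long as a camera call. They do not tell look-alikes from the thing itself.
- env.outline_of(camera, thing): "pixels" (400x640 bool, what is visible of it) and "position" ([column, row] in pixels, amid what is visible of it).
The state is a dict: "t": time; "qpos": joint angles; "qd": joint speeds; "joint_efforts": joint torques, N m; "tcp_pos": TCP position; "tool_rot": TCP orientation; "force": force on the tool from outside, world axes, zero at the start; "ft_torque": the same for the moment, N m; "width": opening from 0.0 (shut) to 1.0 (fully open).
Only numpy, scipy, OpenCV 4.12 (cv2) and the standard library are available. Lean on these libraries where they do the work, as an engineer would, in place of code of your own. Each camera call takes 0.05 s, during which the arm holds its last target.

TASK

Swing the sprung lid of the grey wax box right back until it stays open, carry the tray over by its bar and tip it so that the wax blocks slide out into the box, and stand the emptied tray back level on the ribbed mat. Then bring the lid down slowly by its bar until it is fully shut, never letting it snap. Also lay every snowshoe binding in a wide compartment of the organiser, one to each, toe bar towards the tall end, and the scraper, if there is one, in the narrow one, all flat on the floor; do not knock over or push aside the other things on the bench.

Things in the scene. Friction and masses are not known exactly. Their poses are not given: they have to be found in the camera images.
- box_floor (a point): Centre of the inner floor (5 mm above the bench) of the grey plastic wax box, fixed to the bench: 155 mm (its x) by 190 mm (its y) by 110 mm high outside, walls 5 mm, open at the top when its lid is up. Axes: x from the front, where the lid's handle is, to the hinge side; z up.
- lid (a joint): Angle of the box's grey sprung lid (155 x 190 x 6 mm, 0.25 kg), hinged along the top of the box's +x wall (as the box's axes): 0 shut, 1.9 rad fully open against its stop, leaning back. A light spring and its weight throw it shut when let go below about 1.75 rad; beyond that it falls back and rests open on its stop. At most 0.3 N m holds it.
- lid_hinge (a point): Middle of the lid's hinge line, which runs along the box's y, 110 mm above the bench. The axes turn with the lid: x along the lid from the bar to the hinge.
- lid_bar (a point): Middle of the lid's steel bar handle: a round bar 11 mm thick and 100 mm long, parallel to the hinge, 190 mm from the hinge line and 35 mm beyond the lid's free edge, on a post near each end, so that 29 mm is free between bar and lid. It can be pinched from above across its thickness, shut or open (open it stands about 290 mm above the bench), and turns between the fingers as the lid swings. Axes turn with the lid.
- tray_bar (a point): Centre of the dark wooden carrying bar of the aluminium tray. Tray: 210 mm long (its x), 110 mm wide (y), 4 mm floor, walls 26 mm high on both long sides and at the -x end, open at the +x end, 0.26 kg or so. The bar spans the middle across the tray's width (along y) on two side posts; it is 16 mm thick (x), 22 mm high, its centre 85 mm above the tray's underside. 70 mm is free between tray floor and bar. Axes are the tray's: x towards the open end, z up.
- tray_lip (a point): Middle of the tray's open end, on the floor's upper face, 105 mm in +x and 81 mm below the tray_bar point. Blocks slide out over it when that end is tipped 30 to 40 degrees down or more.
- mat_top (a point): Centre of the upper face of the black ribbed mat, 170 mm (its x) by 270 mm (its y), 4 mm thick, fixed to the bench, where the tray stands at the start.
- slot_wide0 (a point): Centre of the floor (4 mm above the bench) of a wide compartment of the pale wooden organiser, fixed to the bench. Compartment 140 mm long (its x) by 70 mm wide (y), side walls 14 mm above the bench, end wall at -x also 14 mm, end wall at +x 45 mm (the organiser's tall end). Three compartments side by side: wide, wide, narrow; centres 75 and 68 mm apart in y.
- slot_wide1 (a point): The same for the other wide compartment (the middle one).
- slot_narrow (a point): The same for the narrow compartment, 140 x 56 mm.
- block0_center (a point): Centre of a wax block, 60 x 40 x 30 mm (x, y, z), cream coloured, about 55 g. Two to four of these lie on the tray.
- block1_center (a point): Centre of a wax block, 60 x 40 x 30 mm (x, y, z), cream coloured, about 55 g. Two to four of these lie on the tray.
- block2_center (a point): Centre of a wax block, 60 x 40 x 30 mm (x, y, z), cream coloured, about 55 g. Two to four of these lie on the tray.
- block3_center (a point): Centre of a wax block, 60 x 40 x 30 mm (x, y, z), cream coloured, about 55 g. Two to four of these lie on the tray.
- binding0_center (a point): Centre, 23 mm above the underside, of a red plastic snowshoe binding lying on its base plate of 120 x 56 x 10 mm (x, y, z), 0.12 kg. A central upright ridge to take it by, 60 mm long (x), 22 mm thick (y), rises from the plate to 46 mm above the underside. At the +x end is the toe bar, 12 mm thick, across the full width, 26 mm high. x points to the toe, z up. One or both may be there.
- binding0_toe (a point): Point at the toe bar of that binding, 53 mm in +x from its centre.
- binding1_center (a point): Centre, 23 mm above the underside, of a red plastic snowshoe binding lying on its base plate of 120 x 56 x 10 mm (x, y, z), 0.12 kg. A central upright ridge to take it by, 60 mm long (x), 22 mm thick (y), rises from the plate to 46 mm above the underside. At the +x end is the toe bar, 12 mm thick, across the full width, 26 mm high. x points to the toe, z up. One or both may be there.
- binding1_toe (a point): Point at the toe bar of that binding, 53 mm in +x from its centre.
- scraper_center (a point): Centre, 22 mm above the underside, of the ski scraper: steel plate 120 x 44 x 4 mm (x, y, z) with a wooden grip along its middle, 80 mm long (x), 20 mm thick (y), rising to 44 mm above the underside; 0.14 kg. May be absent.
- bowl: Bystander: white ceramic bowl, 130 mm wide, 55 mm high; origin at the centre of its underside.
- pole_grip: Bystander: black trekking pole grip with a stub of aluminium tube, 200 mm long, lying down, 36 mm high; origin at the underside.
- goggle_case: Bystander: clear plastic goggle case with a snap lid, 100 x 180 x 75 mm; origin at the centre of its underside.
- polish_tin: Bystander: round steel tin, 80 mm wide, 45 mm high; origin at the centre of its underside.
- flask: Bystander: steel flask, 70 mm wide, 200 mm high, standing; origin at the centre of its underside.
Not all that is in view belongs to the job. What is shaped like the part that bears block1_center but black or green is not meant.

How it is judged:
On the way, in this order (a step that is already met when the one before it is completed fails the run):
1. the lid of the box is swung right back and stays open (value of joint lid above 1.8 rad), for 0.2 s.
2. the tray is tipped at the open box (angle between tray_bar's own z axis and vertical above 0.4 rad and horizontal distance between tray_lip and box_floor below 0.14 m and height (world z) of tray_lip above 0.06 m and value of joint lid above 1.6 rad), for 0.1 s.
3. all the blocks are in the box, the tray is back level on the mat and the lid is fully shut (x of tray_bar in the frame of mat_top between -0.05 and 0.05 m and y of tray_bar in the frame of mat_top between -0.06 and 0.06 m and z of tray_bar in the frame of mat_top between 0 and 0.092 m and angle between tray_bar's own z axis and vertical below 0.06 rad and x of block0_center in the frame of box_floor between -0.073 and 0.073 m and y of block0_center in the frame of box_floor between -0.09 and 0.09 m and z of block0_center in the frame of box_floor between 0 and 0.1 m and x of block1_center in the frame of box_floor between -0.073 and 0.073 m and y of block1_center in the frame of box_floor between -0.09 and 0.09 m and z of block1_center in the frame of box_floor between 0 and 0.1 m and x of block2_center in the frame of box_floor between -0.073 and 0.073 m and y of block2_center in the frame of box_floor between -0.09 and 0.09 m and z of block2_center in the frame of box_floor between 0 and 0.1 m and x of block3_center in the frame of box_floor between -0.073 and 0.073 m and y of block3_center in the frame of box_floor between -0.09 and 0.09 m and z of block3_center in the frame of box_floor between 0 and 0.1 m and value of joint lid below 0.04 rad), for 0.2 s.
At the end, for the whole second after the job is handed in: Blocks in the box, lid shut (0.04 rad); tray level on the mat (50/60 mm of its centre in x/y); bindings flat in separate wide compartments, toe bar at the tall end, scraper flat in the narrow one (20 mm lengthwise, 15 mm across, 0.12 rad); all at rest (all of step 3 and (((x of binding0_center in the frame of slot_wide0 between -0.02 and 0.02 m and y of binding0_center in the frame of slot_wide0 between -0.015 and 0.015 m and z of binding0_center in the frame of slot_wide0 between 0 and 0.03 m and x of binding0_toe in the frame of slot_wide0 above 0.035 m and angle between binding0_center's own z axis and vertical below 0.12 rad) and (x of binding1_center in the frame of slot_wide1 between -0.02 and 0.02 m and y of binding1_center in the frame of slot_wide1 between -0.015 and 0.015 m and z of binding1_center in the frame of slot_wide1 between 0 and 0.03 m and x of binding1_toe in the frame of slot_wide1 above 0.035 m and angle between binding1_center's own z axis and vertical below 0.12 rad)) or ((x of binding0_center in the frame of slot_wide1 between -0.02 and 0.02 m and y of binding0_center in the frame of slot_wide1 between -0.015 and 0.015 m and z of binding0_center in the frame of slot_wide1 between 0 and 0.03 m and x of binding0_toe in the frame of slot_wide1 above 0.035 m and angle between binding0_center's own z axis and vertical below 0.12 rad) and (x of binding1_center in the frame of slot_wide0 between -0.02 and 0.02 m and y of binding1_center in the frame of slot_wide0 between -0.015 and 0.015 m and z of binding1_center in the frame of slot_wide0 between 0 and 0.03 m and x of binding1_toe in the frame of slot_wide0 above 0.035 m and angle between binding1_center's own z axis and vertical below 0.12 rad))) and x of scraper_center in the frame of slot_narrow between -0.02 and 0.02 m and y of scraper_center in the frame of slot_narrow between -0.015 and 0.015 m and z of scraper_center in the frame of slot_narrow between 0 and 0.03 m and angle between the x axis of scraper_center and the x axis of slot_narrow, either way round below 0.2 rad and angle between scraper_center's own z axis and vertical below 0.12 rad and linear speed of each of block0, block1, block2, block3, tray, binding0, binding1, scraper below 0.02 m/s); the robot touches nothing.
It fails at once if the lid snaps back: it swings down faster than 2 rad/s (velocity of joint lid below -2 rad/s and value of joint lid below 1.6 rad).
It fails at once if a bystander (bowl, pole grip, goggle case, tin or flask) is pushed more than 40 mm aside or knocked over (distance of any of bowl, pole_grip, goggle_case, polish_tin, flask from where it was at the start of the episode above 0.04 m or angle between any of bowl, goggle_case, polish_tin, flask's own z axis and vertical above 0.4 rad).
Of block0, block1, block2, block3 only 2 to 4 are there at a start; the rules pass over those that are not, and their reading is None.
Of binding0, binding1, scraper only 2 to 3 are there at a start; the rules pass over those that are not, and their reading is None.
At some moment in a run one of binding0, binding1, scraper may be knocked a few centimetres aside while the robot is not near it.
It also fails if it takes over 192 s, if anything falls off the work surface, if the arm or the gripper's body presses on something with over 40 N, if the wrist force passes 120 N, or if a joint passes its speed limit or range.

## Working session

There is one attempt and no reset: what is moved stays moved. The work goes in short steps, Python scripts to look and compute and a tool call to move; the robot and the scene stay as the last step left them, time stands still between calls to the robot, and variables do not carry over. Pictures are saved under pics/ and viewed, and the job is handed in when it is done.

Besides the shell and the picture viewer there is one more tool, called as a command line: name --argument value ..., lists and objects as JSON in quotes. send_rows: Moves the arm, as the interface text tells. Its arguments: {"type":"object","properties":{"plan":{"type":"string"},"grip":{"type":"number"}},"required":["plan"]}

```bash
ls; mkdir -p pics; cat > h.py <<'E'
import numpy as np, cv2
from cell import env
from scipy.spatial.transform import Rotation as R
def snap(n,f=None):
    ci=env.camera_info(n); p,d=env.snapshot(n)
    if f: cv2.imwrite('pics/'+f,p[:,:,::-1])
    return p,d,ci
def world(d,ci,mask=None):
    v,u=np.mgrid[0:400,0:640]
    X=np.stack([(u-ci['cx'])/ci['fx']*d,(v-ci['cy'])/ci['fy']*d,d],-1)
    T=np.linalg.inv(np.array(ci['extrinsics']))
    return X@T[:3,:3].T+T[:3,3]
def st():
    s=env.get_state(); print('t',round(s['t'],2),'tcp',np.round(s['tcp_pos'],4),'q',np.round(s['tool_rot'],4),'w',np.round(s['width'],3),'F',np.round(s['force'],1)); print('qpos',np.round(s['qpos'],3)); return s
E
python3 - <<'E'
from h import *
st()
for n in ['scene','side','wrist']:
    p,d,ci=snap(n,n+'0.png'); print(n,np.round(np.linalg.inv(np.array(ci['extrinsics'])),3).tolist(),ci['fx'])
E
```

```text
pics
t 0.0 tcp [0.2043 0.5369 0.2304] q [ 8.234e-01  5.675e-01 -8.000e-04  3.000e-04] w 1.0 F [-0.4  0.3  0.5]
qpos [ 1.001  0.182  1.608 -0.     1.354 -0.206]
scene [[-0.127, 0.807, -0.576, 1.33], [0.992, 0.099, -0.08, 0.14], [-0.008, -0.582, -0.813, 1.193], [0.0, 0.0, 0.0, 1.0]] 467.74480454996353
side [[-1.0, 0.01, 0.003, 0.522], [0.004, 0.642, -0.766, 0.85], [-0.01, -0.766, -0.642, 0.807], [0.0, 0.0, 0.0, 1.0]] 392.2643862192183
wrist [[0.355, 0.898, 0.26, 0.139], [0.935, -0.341, -0.1, 0.562], [-0.001, 0.279, -0.96, 0.373], [0.0, 0.0, 0.0, 1.0]] 327.43683606675177
```

View pics/scene0.png

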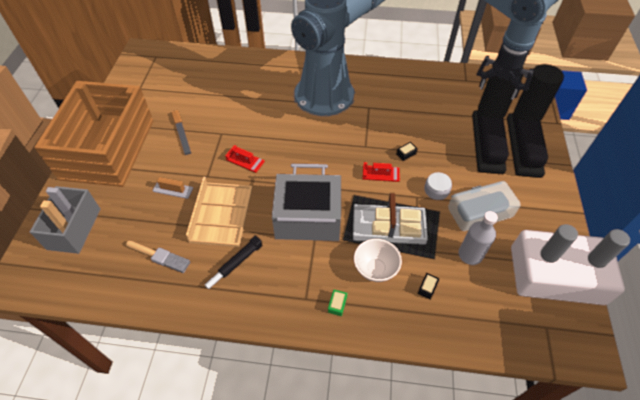

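View pics/side0.png

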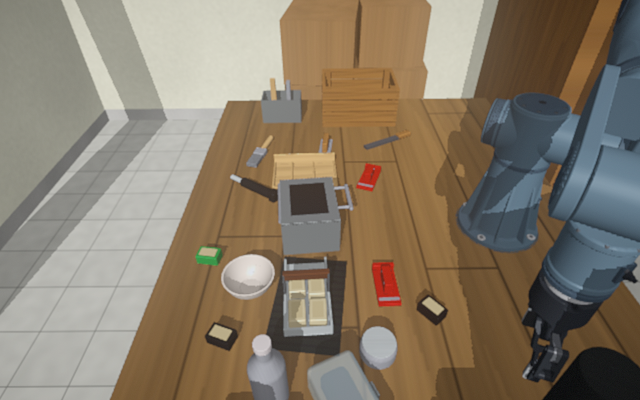

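View pics/wrist0.png

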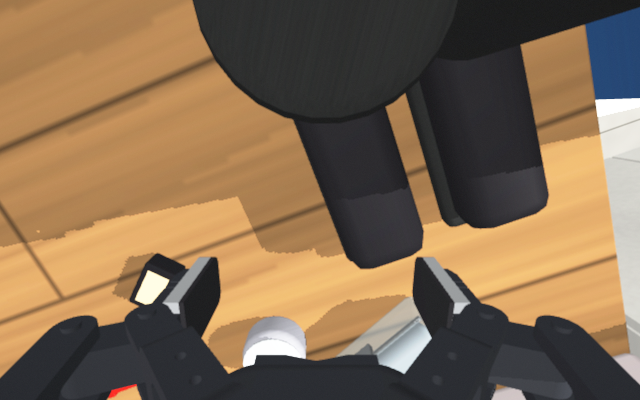

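Both overview cameras show the box at the centre with its lid bar facing the robot. The tray, with its blocks, is on the mat to the +y side. There are two red bindings, a scraper near (172,186), and the organiser at (218,210). I'll measure them next.

```bash
python3 - <<'E'
from h import *
names=['lid','box_floor','lid_bar','tray_bar','mat_top','slot_wide0','block0_center','binding0_center','binding0_toe','scraper_center','bowl','pole_grip','goggle_case','polish_tin','flask']
for c in ['scene','side']:
    p,d,ci=snap(c); W=world(d,ci); np.savez('%s0.npz'%c,p=p,d=d,W=W)
    for n in names:
        try: r=env.outline_of(c,n)
        except Exception as e: print(c,n,e); continue
        for k in r[:5]:
            m=k['pixels']&(d>0)
            if m.sum()==0: continue
            w=W[m]; hi=w[w[:,2]>w[:,2].max()-0.012]
            rect=cv2.minAreaRect((w[:,:2]*1000).astype(np.float32))
            print(c,n,round(k['p'],2),np.round(k['position']),'med',np.round(np.median(w,0),3),'zmax',round(np.percentile(w[:,2],98),3),'rect',np.round(rect[0]),np.round(rect[1]),round(rect[2]))
    print(env.get_state()['t'])
# topview
img=np.zeros((600,800,3),np.uint8)
for c in ['side','scene']:
    z=np.load('%s0.npz'%c); W=z['W'];p=z['p'];ok=(z['d']>0)&(W[...,2]<0.35)&(W[...,2]>-0.02)
    w=W[ok];cl=p[ok]; o=np.argsort(w[:,2]); w=w[o];cl=cl[o]
    r=((w[:,0]-0.1)/0.0015).astype(int); q=((w[:,1]+0.55)/0.0015).astype(int)
    for dr in (0,1):
      for dq in (0,1):
        k=(r+dr>=0)&(r+dr<600)&(q+dq>=0)&(q+dq<800); img[(r+dr)[k],(q+dq)[k]]=cl[k][:,::-1]
cv2.imwrite('pics/top0.png',img)
E
```

```text
scene lid 0.65 [306. 197.] med [0.558 0.017 0.118] zmax 0.124 rect [499.   5.] [285. 211.] 5
scene box_floor 0.89 [308. 208.] med [0.593 0.018 0.117] zmax 0.123 rect [500.   2.] [288. 204.] 8
scene lid_bar 0.62 [308. 196.] med [0.56  0.016 0.118] zmax 0.124 rect [498.   1.] [287. 204.] 5
scene tray_bar 0.92 [393. 227.] med [0.568 0.254 0.017] zmax 0.103 rect [557. 264.] [115. 217.] 3
scene tray_bar 0.56 [410. 242.] med [0.574 0.324 0.005] zmax 0.011 rect [548. 272.] [275. 183.] 83
scene mat_top 0.66 [427. 227.] med [0.57  0.338 0.005] zmax 0.03 rect [546. 272.] [274. 185.] 83
scene slot_wide0 0.97 [219. 213.] med [ 0.58  -0.254  0.006] zmax 0.044 rect [ 565. -256.] [241. 172.] 2
scene block0_center 0.54 [411. 212.] med [0.535 0.318 0.038] zmax 0.044 rect [527. 318.] [49. 60.] 3
scene binding0_center 0.92 [381. 171.] med [0.367 0.224 0.014] zmax 0.05 rect [352. 227.] [ 75. 118.] 2
scene binding0_center 0.42 [392. 224.] med [0.568 0.252 0.017] zmax 0.103 rect [557. 264.] [116. 218.] 4
scene binding0_toe 0.89 [383. 172.] med [0.367 0.226 0.014] zmax 0.05 rect [347. 227.] [ 85. 118.] 2
s
[... 2306 characters left out ...]
scraper_center 0.65 [323. 143.] med [ 0.499 -0.414  0.03 ] zmax 0.048 rect [ 500. -433.] [101.  38.] 83
side bowl 0.6 [248. 272.] med [0.706 0.208 0.031] zmax 0.058 rect [713. 216.] [129. 161.] 47
side pole_grip 0.73 [257. 186.] med [ 0.718 -0.15   0.029] zmax 0.039 rect [ 730. -183.] [ 63. 201.] 53
side goggle_case 0.58 [338. 377.] med [0.487 0.501 0.076] zmax 0.079 rect [485. 484.] [120. 146.] 24
side polish_tin 0.94 [378. 345.] med [0.402 0.417 0.045] zmax 0.049 rect [390. 399.] [104.  75.] 44
side polish_tin 0.3 [243. 274.] med [0.707 0.208 0.031] zmax 0.058 rect [700. 228.] [127. 126.] 51
side flask 0.67 [264. 374.] med [0.618 0.511 0.132] zmax 0.202 rect [639. 443.] [ 80. 180.] 20
1.75
```

View pics/top0.png

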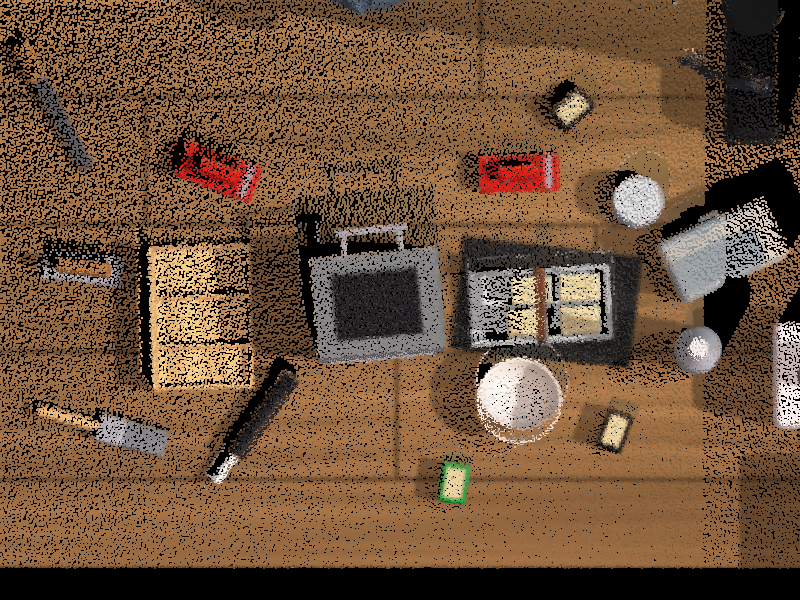

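```bash
python3 - <<'E'
from h import *
z=np.load('scene0.npz'); p=z['p'];W=z['W'];d=z['d']
a=cv2.resize(p[130:290,150:450,::-1],None,fx=2.66,fy=2.66,interpolation=cv2.INTER_CUBIC); cv2.imwrite('pics/crop_s.png',a)
s=np.load('side0.npz')['p'];a=cv2.resize(s[130:350,200:430,::-1],None,fx=2.7,fy=2.7,interpolation=cv2.INTER_CUBIC); cv2.imwrite('pics/crop_d.png',a)
# height map
WW=np.concatenate([W[d>0],np.load('side0.npz')['W'][np.load('side0.npz')['d']>0]])
k=(WW[:,2]<0.3)&(WW[:,2]>-.02)
w=WW[k];w=w[np.argsort(w[:,2])]
h=np.zeros((600,800,3),np.uint8)
r=((w[:,0]-0.1)/0.0015).astype(int); q=((w[:,1]+0.55)/0.0015).astype(int)
c=cv2.applyColorMap(np.clip(w[:,2]/0.13*255,0,255).astype(np.uint8),cv2.COLORMAP_JET)[:,0]
kk=(r>=0)&(r<600)&(q>=0)&(q<800); h[r[kk],q[kk]]=c[kk]
cv2.imwrite('pics/height.png',cv2.dilate(h,np.ones((2,2))))
E
```

```text
(no output)
```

View pics/crop_s.png

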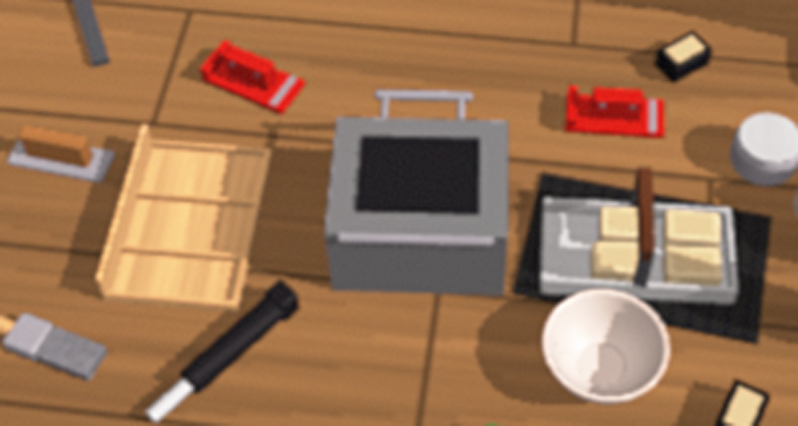

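View pics/crop_d.png

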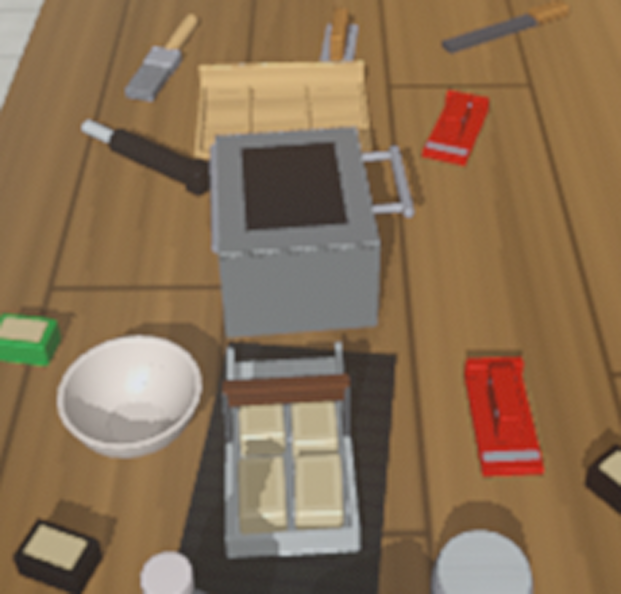

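View pics/height.png

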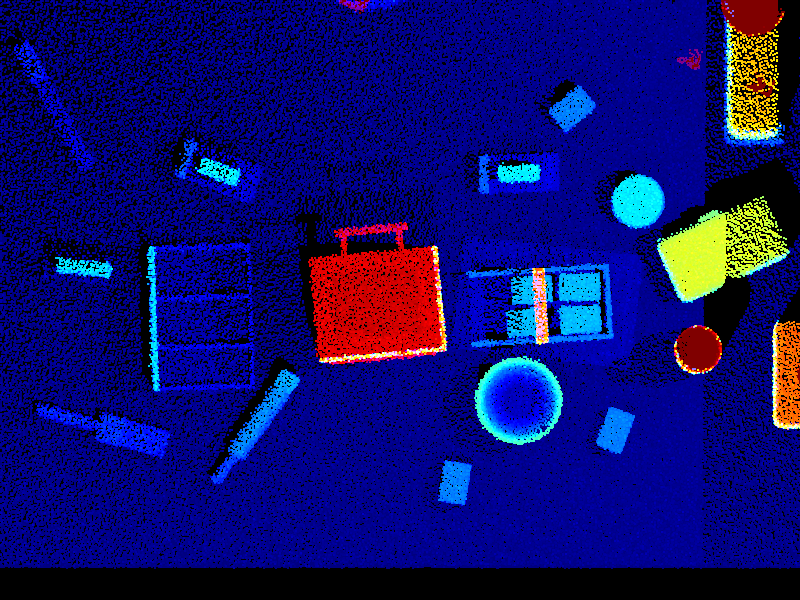

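The height map settles the layout:
- **Bindings:** toe bars point to −y.
- **Organiser:** the tall end is at −y, the narrow compartment at larger x.
- **Tray:** the open end faces −y, towards the box. There are 4 blocks on it.
- **Lid bar:** at −x of the box.

Next I'll fit the poses.

```bash
python3 - <<'E'
from h import *
a=np.load('scene0.npz');b=np.load('side0.npz')
for nm,z in (('scene',a),('side',b)):
    w=z['W'][z['d']>0]
    def sel(x0,x1,y0,y1,z0,z1):
        return w[(w[:,0]>x0)&(w[:,0]<x1)&(w[:,1]>y0)&(w[:,1]<y1)&(w[:,2]>z0)&(w[:,2]<z1)]
    def pca(n,q):
        if len(q)<10: print(nm,n,len(q)); return
        r=cv2.minAreaRect((q[:,:2]*1000).astype(np.float32))
        m=q[:,:2].mean(0); u,s,v=np.linalg.svd(q[:,:2]-m,full_matrices=False)
        print(nm,n,len(q),'mean',np.round(m,3),'dir',round(np.degrees(np.arctan2(v[0,1],v[0,0])),1),'rect',np.round(r[0],1),np.round(r[1],1),round(r[2],1),'z',np.round(np.percentile(q[:,2],[5,50,95]),4))
    pca('box',sel(.46,.66,-.12,.15,.108,.14))
    pca('lidbar',sel(.40,.45,-.08,.1,.09,.14))
    pca('traybar',sel(.45,.65,.2,.32,.088,.12))
    pca('trayall',sel(.48,.64,.13,.4,.02,.12))
    pca('bindR ridge',sel(.3,.42,.15,.32,.04,.06))
    pca('bindR',sel(.3,.42,.15,.32,.006,.06))
    pca('bindR toe',sel(.3,.42,.15,.198,.018,.035))
    pca('bindL ridge',sel(.3,.42,-.3,-.15,.04,.06))
    pca('bindL',sel(.3,.42,-.3,-.15,.006,.06))
    pca('scr',sel(.45,.55,-.5,-.35,.03,.06))
    pca('scrall',sel(.45,.55,-.5,-.34,.002,.06))
    pca('tall',sel(.45,.7,-.345,-.3,.03,.06))
    pca('org',sel(.45,.7,-.345,-.16,.011,.06))
E
```

```text
scene box 3125 mean [0.563 0.017] dir 95.1 rect [548.9  14.3] [183.3 187.8] 5.3 z [0.1139 0.1183 0.1225]
scene lidbar 118 mean [0.444 0.014] dir 94.1 rect [445.1   5.5] [ 15.4 108. ] 4.1 z [0.1116 0.1173 0.1218]
scene traybar 210 mean [0.563 0.26 ] dir 3.3 rect [558.3 260. ] [110.3  16.1] 3.7 z [0.0907 0.1004 0.104 ]
scene trayall 1795 mean [0.565 0.276] dir 97.2 rect [569.2 261.2] [139.4 210.8] 3.5 z [0.0233 0.0374 0.1006]
scene bindR ridge 122 mean [0.36  0.227] dir 92.7 rect [359.9 227.1] [58.8 28.9] 87.0 z [0.0415 0.0468 0.0506]
scene bindR 596 mean [0.365 0.227] dir -88.8 rect [360.7 234.6] [110.9 136.1] 12.4 z [0.0075 0.0147 0.0484]
scene bindR toe 55 mean [0.362 0.175] dir -0.4 rect [360.4 175.6] [11.4 57.4] 90.0 z [0.0202 0.0263 0.0307]
scene bindL ridge 115 mean [ 0.358 -0.221] dir -110.3 rect [ 358.  -220.5] [62.5 26.7] 71.9 z [0.0408 0.046  0.0508]
scene bindL 581 mean [ 0.364 -0.222] dir 75.1 rect [ 359.9 -225.4] [147.5 115.4] 90.0 z [0.0069 0.0152 0.0479]
scene scr 193 mean [ 0.503 -0.424] dir 84.2 rect [ 501.  -425.9] [82.6 23.3] 84.9 z [0.0316 0.0426 0.0482]
scene scra
[... 1011 characters left out ...]
.1 175.3] [13.5 55.2] 89.8 z [0.0197 0.0269 0.0291]
side bindL ridge 82 mean [ 0.357 -0.22 ] dir 70.6 rect [ 355.1 -224.6] [63.6 22.4] 69.1 z [0.0429 0.0472 0.05  ]
side bindL 432 mean [ 0.356 -0.214] dir 64.9 rect [ 371.2 -228.8] [125.3  89.2] 69.7 z [0.0087 0.0139 0.0481]
side scr 81 mean [ 0.5   -0.417] dir 82.1 rect [ 499.5 -424.1] [83.1 20.4] 82.3 z [0.0318 0.0449 0.0481]
side scrall 302 mean [ 0.498 -0.427] dir 95.9 rect [ 499.1 -421.8] [ 97.  154.6] 0.5 z [0.0023 0.0066 0.0468]
side tall 284 mean [ 0.578 -0.321] dir 2.0 rect [ 577.5 -320.6] [212.5  15.6] 1.3 z [0.0309 0.0398 0.0475]
side org 682 mean [ 0.577 -0.306] dir 1.9 rect [ 574.7 -251.3] [216. 155.] 1.6 z [0.0128 0.0259 0.0464]
```

```bash
cat >> h.py <<'E'
def down(deg):  # tool x at world angle deg, z down
    a=np.radians(deg); x=np.array([np.cos(a),np.sin(a),0]); z=np.array([0,0,-1.]); return np.stack([x,np.cross(z,x),z],1)
def rows(targets,s=None):
    s=s or env.get_state(); p0=np.array(s['tcp_pos']); R0=R.from_quat(s['tool_rot'])
    for p,M in targets:
        d=R0.inv().apply(np.array(p)-p0)*100; v=(R0.inv()*R.from_matrix(M)).as_rotvec(degrees=True)
        print(' '.join('%.1f'%k for k in d),' '.join('%.0f'%k if abs(k)>20 else '%.1f'%k for k in v),';')
E
python3 - <<'E'
from h import *
st(); M=down(4.7)
rows([((.445,.007,.20),M)])
E
```

```text
t 1.75 tcp [0.2046 0.5374 0.2313] q [ 0.8234  0.5675  0.     -0.    ] w 0.998 F [-0.3  1.2  1. ]
qpos [ 1.001  0.181  1.607 -0.     1.354 -0.206]
-41.0 41.3 3.1 -0.0 -0.0 64 ;
```

send_rows --plan "-41 41.3 1 0 0 64.5;-41 41.3 1 0 0 64.5;-41 41.3 1 0 0 64.5;-41 41.3 1 0 0 64.5;-41 41.3 1 0 0 64.5;-41 41.3 1 0 0 64.5;-41 41.3 1 0 0 64.5;-41 41.3 1 0 0 64.5;-41 41.3 1 0 0 64.5;-41 41.3 1 0 0 64.5" --grip 0.34

```text
t: 2.58
tcp_pos: [0.3769, 0.1561, 0.2245]
tool_rot: [0.999, 0.037, 0.001, -0.0]
force: [1.4, 0.5, -1.0]
width: 0.326
```

```bash
python3 - <<'E'
from h import *
st(); M=down(4.7)
rows([((.445,.007,.20),M)])
E
```

```text
t 2.58 tcp [0.3769 0.1561 0.2245] q [ 9.993e-01  3.730e-02  7.000e-04 -1.000e-04] w 0.326 F [ 1.4  0.5 -1. ]
qpos [ 0.1   -0.212  2.008  0.     1.344  0.025]
5.7 15.4 2.5 -0.0 -0.1 -0.4 ;
```

send_rows --plan "5.7 15.4 2.5 0 0 -0.4;5.7 15.4 2.5 0 0 -0.4;5.7 15.4 2.5 0 0 -0.4;5.7 15.4 2.5 0 0 -0.4;5.7 15.4 2.5 0 0 -0.4;5.7 15.4 2.5 0 0 -0.4"

```text
t: 3.08
tcp_pos: [0.4456, 0.0047, 0.1992]
tool_rot: [0.999, 0.039, 0.0, -0.0]
force: [0.1, 0.3, -0.4]
width: 0.333
```

```bash
python3 - <<'E'
from h import *
s=st()
p,d,ci=snap('wrist','w1.png'); W=world(d,ci); 
w=W[d>0]
T=np.array(s['tcp_pos'])
q=w[(w[:,0]>.425)&(w[:,0]<.465)&(abs(w[:,1]-.007)<.06)&(w[:,2]>.09)&(w[:,2]<.14)]
print(len(q),q.mean(0),np.percentile(q,[2,50,98],axis=0))
u,ss,v=np.linalg.svd(q[:,:2]-q[:,:2].mean(0),full_matrices=False);print(np.degrees(np.arctan2(v[0,1],v[0,0])))
rows([((.445,.007,.20),down(4.7))])
E
```

```text
t 3.08 tcp [0.4456 0.0047 0.1992] q [ 9.993e-01  3.850e-02  3.000e-04 -2.000e-04] w 0.333 F [ 0.1  0.3 -0.4]
qpos [-2.570e-01 -8.600e-02  1.953e+00  1.000e-03  1.274e+00 -3.350e-01]
2597 [0.44681845 0.01064774 0.11711756] [[ 0.43688588 -0.0451202   0.11373795]
 [ 0.44585124  0.01388737  0.11736546]
 [ 0.46318909  0.05613643  0.11931423]]
-86.64710986598762
-0.0 -0.1 -0.1 -0.0 -0.0 -0.2 ;
```

View pics/w1.png

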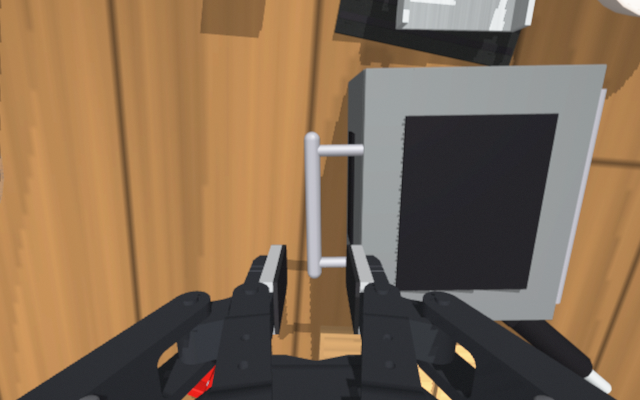

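The wrist picture shows the bar as a vertical strip at columns 313±7, rows 135–275, between the open pads. The measured centre is x≈0.445, and the jaws are lined up with it. Now I'll descend.

send_rows --plan "0 0 3 0 0 0;0 0 6 0 0 0;0 0 8.5 0 0 0;0 0 9.8 0 0 0;0 0 10.3 0 0 0;0 0 10.3 0 0 0;0 0 10.3 0 0 0"

```text
t: 3.72
tcp_pos: [0.4456, 0.007, 0.0972]
tool_rot: [0.999, 0.04, 0.001, -0.0]
force: [-0.5, 0.4, -0.3]
width: 0.321
```

send_rows --plan "0 0 0 0 0 0;0 0 0 0 0 0;0 0 0 0 0 0;0 0 0 0 0 0;0 0 0 0 0 0;0 0 0 0 0 0" --grip 1

```text
t: 4.22
tcp_pos: [0.4433, 0.0072, 0.0982]
tool_rot: [0.999, 0.041, -0.002, -0.0]
force: [-13.2, -1.8, 11.7]
width: 0.1
```

```bash
python3 - <<'E'
from h import *
s=st();p,d,ci=snap('wrist','w2.png'); snap('side','s2.png')
E
```

```text
t 4.22 tcp [0.4433 0.0072 0.0982] q [ 9.992e-01  4.110e-02 -1.900e-03 -2.000e-04] w 0.1 F [-13.2  -1.8  11.7]
qpos [-2.520e-01  6.300e-02  2.037e+00 -1.000e-03  1.045e+00 -3.340e-01]
```

View pics/w2.png

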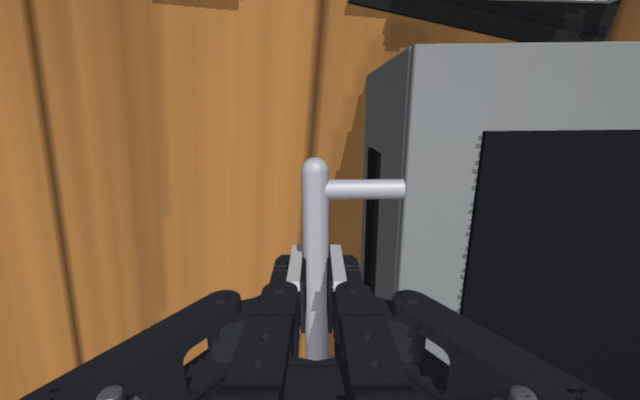

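```bash
python3 - <<'E'
import numpy as np
for t in [.05,.13,.22,.32,.42,.52,.62,.72,.82,.92]: print('%.1f 0 %.1f 0 0 0;'%(19*(1-np.cos(t)),-19*np.sin(t)),end='')
E
```

```text
0.0 0 -0.9 0 0 0;0.2 0 -2.5 0 0 0;0.5 0 -4.1 0 0 0;1.0 0 -6.0 0 0 0;1.7 0 -7.7 0 0 0;2.5 0 -9.4 0 0 0;3.5 0 -11.0 0 0 0;4.7 0 -12.5 0 0 0;6.0 0 -13.9 0 0 0;7.5 0 -15.1 0 0 0;
```

send_rows --plan "0 0 -0.9 0 0 0;0.2 0 -2.5 0 0 0;0.5 0 -4.1 0 0 0;1 0 -6 0 0 0;1.7 0 -7.7 0 0 0;2.5 0 -9.4 0 0 0;3.5 0 -11 0 0 0;4.7 0 -12.5 0 0 0;6 0 -13.9 0 0 0;7.5 0 -15.1 0 0 0"

```text
t: 5.15
tcp_pos: [0.5179, 0.0141, 0.2511]
tool_rot: [0.999, 0.041, -0.003, -0.0]
force: [-4.8, 2.1, 1.0]
width: 0.1
```

```bash
python3 - <<'E'
from h import *
s=st();snap('side','s3.png')
c0=np.array([.4433,.0072,.0982]); 
M=down(4.7); L=[]
for t in [1.02,1.12,1.22,1.32,1.42,1.52,1.62,1.72,1.82,1.9,1.93]:
    L.append((c0+M[:,0]*.19*(1-np.cos(t))+np.array([0,0,.19*np.sin(t)]),M))
rows(L)
E
```

```text
t 5.15 tcp [0.5179 0.0141 0.2511] q [ 9.991e-01  4.140e-02 -2.600e-03 -5.000e-04] w 0.1 F [-4.8  2.1  1. ]
qpos [-0.202  0.039  1.722 -0.     1.386 -0.285]
1.2 0.1 -0.6 -0.1 -0.1 0.0 ;
2.9 0.1 -1.6 -0.1 -0.1 0.0 ;
4.6 0.1 -2.3 -0.1 -0.1 0.0 ;
6.4 0.1 -2.9 -0.1 -0.1 0.0 ;
8.3 0.1 -3.2 -0.1 -0.1 0.0 ;
10.2 0.1 -3.4 -0.1 -0.1 0.0 ;
12.1 0.1 -3.4 -0.1 -0.1 0.0 ;
14.0 0.1 -3.2 -0.1 -0.1 0.0 ;
15.8 0.1 -2.9 -0.1 -0.1 0.0 ;
17.3 0.1 -2.4 -0.1 -0.1 0.0 ;
17.8 0.1 -2.2 -0.1 -0.1 0.0 ;
```

View pics/s3.png

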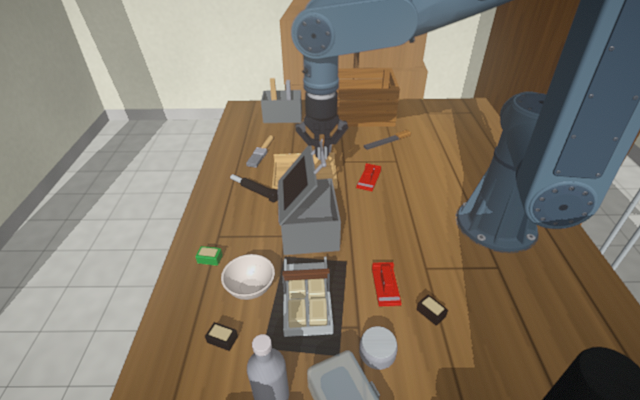

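The lid is half open, with its edge near (310,165), and the bar is still in the jaws. Continuing the swing.

send_rows --plan "1.2 0 -0.6 0 0 0;2.9 0 -1.6 0 0 0;4.6 0 -2.3 0 0 0;6.4 0 -2.9 0 0 0;8.3 0 -3.2 0 0 0;10.2 0 -3.4 0 0 0;12.1 0 -3.4 0 0 0;14 0 -3.2 0 0 0;15.8 0 -2.9 0 0 0;17.2 0 -2.4 0 0 0"

```text
t: 6.03
tcp_pos: [0.6949, 0.0304, 0.2815]
tool_rot: [0.999, 0.042, 0.003, -0.002]
force: [-1.6, 6.5, 3.7]
width: 0.094
```

send_rows --plan "0.3 0 0 0 0 0;0.6 0 0.2 0 0 0;0.6 0 0.2 0 0 0;0.6 0 0.2 0 0 0"

```text
t: 6.37
tcp_pos: [0.6967, 0.0308, 0.2807]
tool_rot: [0.999, 0.042, -0.002, -0.001]
force: [-19.5, -1.0, 6.8]
width: 0.096
```

```bash
python3 - <<'E'
from h import *
s=st();snap('side','s4.png')
E
```

```text
t 6.37 tcp [0.6967 0.0308 0.2807] q [ 0.9991  0.0422 -0.0019 -0.0012] w 0.096 F [-19.5  -1.    6.8]
qpos [-0.126  0.422  1.203  0.002  1.52  -0.211]
```

View pics/s4.png

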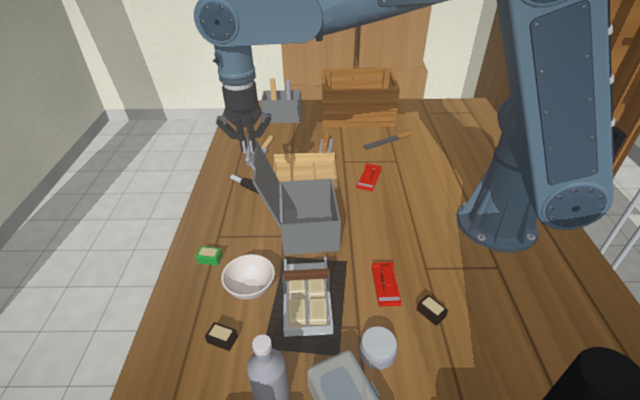

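send_rows --plan "0 0 0 0 0 0;0 0 0 0 0 0;0 0 0 0 0 0;0 0 -2 0 0 0;0 0 -5 0 0 0;0 0 -8 0 0 0" --grip 0.3

```text
t: 6.92
tcp_pos: [0.6968, 0.0308, 0.3609]
tool_rot: [0.999, 0.042, -0.002, -0.001]
force: [-0.1, 0.1, 0.5]
width: 0.349
```

```bash
python3 - <<'E'
from h import *
s=st();p,d,ci=snap('side','s5.png');W=world(d,ci)[d>0]
p,d,ci=snap('scene','c5.png');W2=world(d,ci)[d>0]
for w in (W,W2):
    q=w[(w[:,0]>.62)&(w[:,0]<.72)&(abs(w[:,1]-.03)<.09)&(w[:,2]>.13)&(w[:,2]<.3)]
    for z0 in (.14,.18,.22,.27,.285):
        k=q[abs(q[:,2]-z0)<.01]; print(z0,len(k),np.round(np.median(k,0),3) if len(k) else '')
E
```

```text
t 6.92 tcp [0.6968 0.0308 0.3609] q [ 0.9991  0.0422 -0.0025 -0.0014] w 0.349 F [-0.1  0.1  0.5]
qpos [-0.126  0.396  1.083  0.002  1.668 -0.211]
0.14 134 [0.64 0.05 0.14]
0.18 164 [0.654 0.045 0.18 ]
0.22 165 [0.668 0.048 0.22 ]
0.27 49 [0.687 0.068 0.27 ]
0.285 76 [0.692 0.055 0.293]
0.14 113 [0.651 0.028 0.142]
0.18 141 [0.664 0.03  0.18 ]
0.22 176 [0.678 0.028 0.222]
0.27 22 [ 0.691 -0.01   0.267]
0.285 147 [0.698 0.023 0.293]
```

View pics/s5.png

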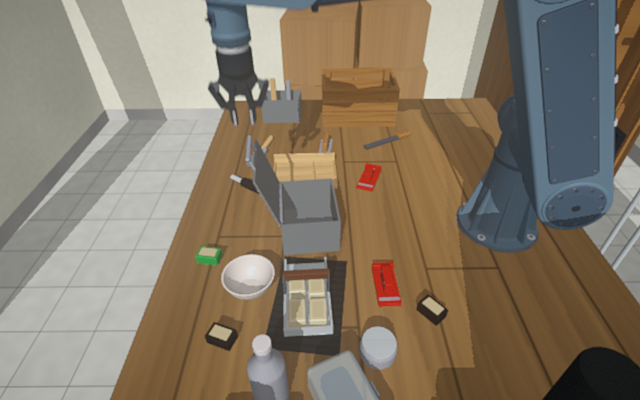

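```bash
python3 - <<'E'
from h import *
rows([((.558,.260,.26),down(93.4))])
E
```

```text
-12.3 -24.1 10.8 0.4 -0.4 -89 ;
```

send_rows --plan "-3 -6 0 0 0 -7;-6 -12 0 0 0 -14;-9 -18 0 0 0 -21;-12 -24 0 0.1 -0.1 -28;-12.3 -24.1 2 0.4 -0.4 -36;-12.3 -24.1 4 0.4 -0.4 -43;-12.3 -24.1 6 0.4 -0.4 -50;-12.3 -24.1 8 0.4 -0.4 -57;-12.3 -24.1 10 0.4 -0.4 -64;-12.3 -24.1 10.8 0.4 -0.4 -71" --grip -0.3

```text
t: 7.85
tcp_pos: [0.5557, 0.2611, 0.2563]
tool_rot: [0.787, 0.617, -0.001, -0.002]
force: [-0.4, 0.2, -0.5]
width: 0.649
```

```bash
python3 - <<'E'
from h import *
st();rows([((.558,.260,.24),down(93.4))])
E
```

```text
t 7.85 tcp [0.5557 0.2611 0.2563] q [ 0.7866  0.6175 -0.0013 -0.0015] w 0.649 F [-0.4  0.2 -0.5]
qpos [ 0.245  0.249  1.474  0.002  1.421 -1.086]
-0.0 0.3 1.6 -0.2 -0.0 -17.1 ;
```

send_rows --plan "0 0.3 1.6 -0.2 0 -7;0 0.3 1.6 -0.2 0 -14;0 0.3 1.6 -0.2 0 -17.1;0 0.3 1.6 -0.2 0 -17.1"

```text
t: 8.18
tcp_pos: [0.5586, 0.2605, 0.2398]
tool_rot: [0.685, 0.728, 0.0, -0.0]
force: [-0.4, 0.9, -0.5]
width: 0.649
```

```bash
python3 - <<'E'
from h import *
s=st()
p,d,ci=snap('wrist','w6.png'); W=world(d,ci); 
w=W[d>0]
q=w[(abs(w[:,0]-.558)<.08)&(abs(w[:,1]-.26)<.04)&(w[:,2]>.085)&(w[:,2]<.115)]
r=cv2.minAreaRect((q[:,:2]*1000).astype(np.float32));print(len(q),r,np.percentile(q,[2,50,98],axis=0))
rows([((.558,.260,.07),down(93.4))])
E
```

```text
t 8.18 tcp [0.5586 0.2605 0.2398] q [ 6.853e-01  7.283e-01  1.000e-04 -4.000e-04] w 0.649 F [-0.4  0.9 -0.5]
qpos [ 2.440e-01  2.650e-01  1.489e+00  1.000e-03  1.388e+00 -1.388e+00]
2146 ((558.3843994140625, 259.4217834472656), (109.49861145019531, 15.948378562927246), 3.1658124923706055) [[0.50525062 0.25003946 0.09648093]
 [0.55268086 0.25925087 0.09931704]
 [0.60978048 0.26844876 0.10080453]]
-0.1 -0.1 17.0 0.0 -0.0 -0.1 ;
```

View pics/w6.png

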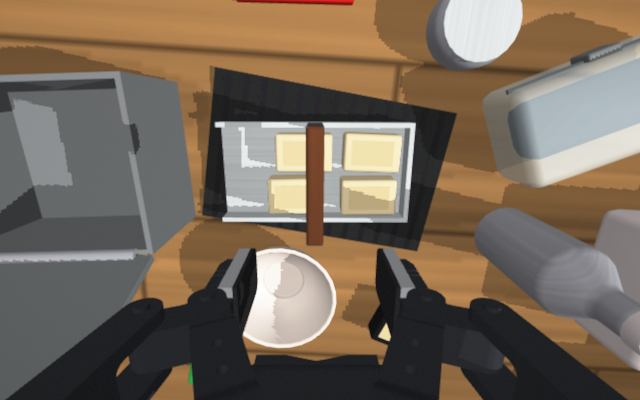

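The wrist picture shows the bar at column 315, rows 125–245, midway between the pads. The open tray end faces the box on the left. Next: descend and grip.

send_rows --plan "0 0 4 0 0 0;0 0 8 0 0 0;0 0 12 0 0 0;0 0 15 0 0 0;0 0 16.5 0 0 0;0 0 17 0 0 0;0 0 17 0 0 0;0 0 17 0 0 0"

```text
t: 8.9
tcp_pos: [0.5598, 0.261, 0.0716]
tool_rot: [0.687, 0.727, 0.001, 0.0]
force: [-0.0, -0.0, 0.2]
width: 0.65
```

send_rows --plan "0 0 0 0 0 0;0 0 0 0 0 0;0 0 0 0 0 0;0 0 0 0 0 0;0 0 0 0 0 0;0 0 0 0 0 0;0 0 0 0 0 0;0 0 0 0 0 0" --grip 1

```text
t: 9.57
tcp_pos: [0.5612, 0.261, 0.0735]
tool_rot: [0.687, 0.727, 0.002, 0.001]
force: [-0.0, -1.2, 6.8]
width: 0.177
```

send_rows --plan "0 0 -0.5 0 0 0;0 0 -1.5 0 0 0;0 0 -3 0 0 0;0 0 -5 0 0 0;0 0 -7 0 0 0;0 0 -9 0 0 0;0 0 -11 0 0 0;0 0 -12.5 0 0 0;0 0 -13 0 0 0;0 0 -13 0 0 0"

```text
t: 10.4
tcp_pos: [0.5611, 0.2611, 0.2053]
tool_rot: [0.687, 0.727, 0.004, 0.002]
force: [0.4, -0.7, -5.2]
width: 0.173
```

```bash
python3 - <<'E'
from h import *
s=st();snap('side','s7.png');snap('wrist','w7.png')
E
```

```text
t 10.4 tcp [0.5611 0.2611 0.2053] q [0.6868 0.7268 0.0036 0.0021] w 0.173 F [ 0.4 -0.7 -5.2]
qpos [ 0.244  0.294  1.524  0.     1.315 -1.384]
```

View pics/s7.png

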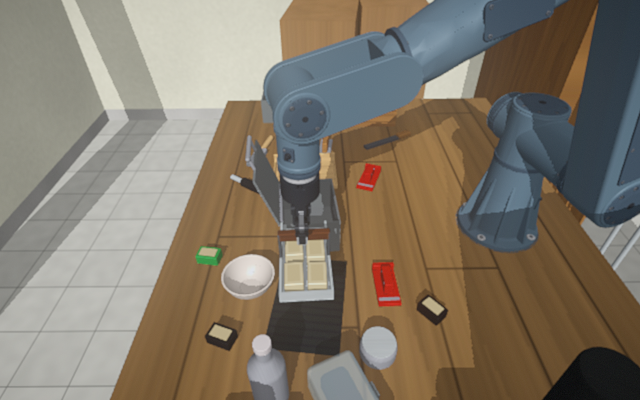

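View pics/w7.png

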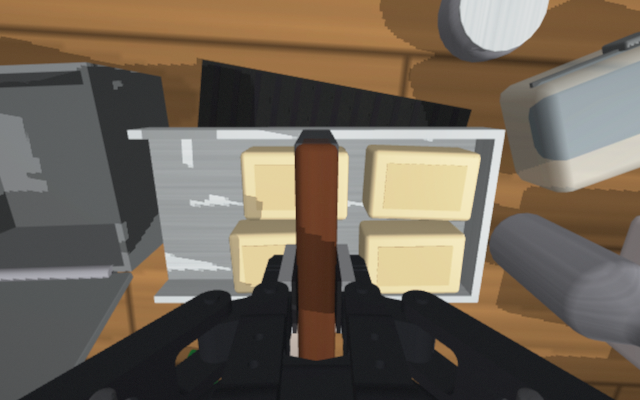

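The tray is lifted level, with 4 blocks on it. The wrist view shows them at (295,185), (425,185), (265,255) and (415,255). Now I'll plan the tipping.

```bash
cat >> h.py <<'E'
def traypose(ly,lz,tilt,lx=0.0,yaw=-85.3):
    bx=np.array([np.cos(np.radians(4.7)),np.sin(np.radians(4.7)),0]); by=np.array([-bx[1],bx[0],0])
    lip=np.array([.557,.016,0])+bx*lx+by*ly+np.array([0,0,lz])
    a=np.radians(yaw);t=np.radians(tilt)
    h=np.array([np.cos(a),np.sin(a),0]); tx=h*np.cos(t)-np.array([0,0,np.sin(t)])
    tz=h*np.sin(t)+np.array([0,0,np.cos(t)]); ty=np.cross(tz,tx)
    bar=lip-.105*tx+.081*tz
    tcp=bar+.003*ty-.0155*tz
    return tcp,np.stack([-tx,ty,-tz],1)
E
python3 - <<'E'
from h import *
rows([traypose(.06,.155,0)])
E
```

```text
-7.9 -1.8 -1.8 0.2 -0.1 -1.5 ;
```

send_rows --plan "0 0 -1.8 0 0 0;-1.5 -0.4 -1.8 0 0 -0.5;-3.5 -0.9 -1.8 0 0 -1;-5.5 -1.3 -1.8 0.2 0 -1.5;-7 -1.7 -1.8 0.2 -0.1 -1.5;-7.9 -1.8 -1.8 0.2 -0.1 -1.5;-7.9 -1.8 -1.8 0.2 -0.1 -1.5;-7.9 -1.8 -1.8 0.2 -0.1 -1.5"

```text
t: 11.17
tcp_pos: [0.5462, 0.1807, 0.22]
tool_rot: [0.678, 0.735, -0.0, -0.0]
force: [0.5, 0.5, -5.9]
width: 0.176
```

```bash
python3 - <<'E'
from h import *
st()
rows([traypose(.06-.015*i/10,.155-.04*i/10,4.2*i) for i in range(1,11)])
E
```

```text
t 11.17 tcp [0.5462 0.1807 0.22  ] q [ 6.778e-01  7.352e-01 -1.000e-04 -0.000e+00] w 0.176 F [ 0.5  0.5 -5.9]
qpos [ 0.113  0.192  1.618 -0.     1.332 -1.539]
-0.7 0.0 -0.4 -0.0 4.2 -0.0 ;
-1.4 0.0 -0.7 -0.0 8.4 -0.0 ;
-2.1 0.0 -1.0 -0.0 12.6 -0.0 ;
-2.9 0.0 -1.2 0.0 16.8 -0.0 ;
-3.8 0.0 -1.4 0.0 21 -0.0 ;
-4.7 0.0 -1.5 0.0 25 -0.0 ;
-5.6 0.0 -1.6 0.0 29 -0.0 ;
-6.6 0.0 -1.6 0.0 34 -0.0 ;
-7.6 0.0 -1.5 0.0 38 -0.0 ;
-8.6 0.0 -1.4 0.0 42 -0.0 ;
```

send_rows --plan "-0.7 0 -0.4 0 4.2 0;-1.4 0 -0.7 0 8.4 0;-2.1 0 -1 0 12.6 0;-2.9 0 -1.2 0 16.8 0;-3.8 0 -1.4 0 21 0;-4.7 0 -1.5 0 25 0;-5.6 0 -1.6 0 29 0;-6.6 0 -1.6 0 34 0;-7.6 0 -1.5 0 38 0;-8.6 0 -1.4 0 42 0"

```text
t: 12.0
tcp_pos: [0.554, 0.0946, 0.2342]
tool_rot: [0.632, 0.687, 0.244, -0.263]
force: [0.1, 1.0, -5.8]
width: 0.172
```

```bash
python3 - <<'E'
from h import *
st();snap('side','s8.png');snap('wrist','w8.png')
rows([traypose(.045,.115,42+4*i) for i in range(0,4)])
E
```

```text
t 12.0 tcp [0.554  0.0946 0.2342] q [ 0.6323  0.6865  0.2439 -0.2634] w 0.172 F [ 0.1  1.  -5.8]
qpos [-0.408  0.28   1.656  0.634  1.599 -2.173]
0.3 0.0 0.0 0.0 -0.0 -0.3 ;
-0.2 0.0 -0.7 0.1 4.0 -0.3 ;
-0.7 0.0 -1.4 0.1 8.0 -0.3 ;
-1.3 0.0 -2.0 0.1 12.0 -0.3 ;
```

View pics/s8.png

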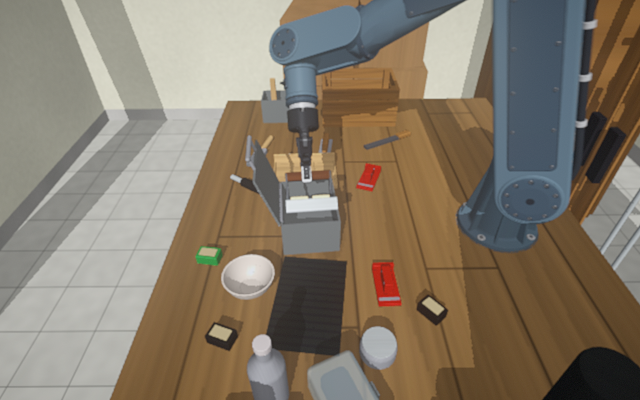

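View pics/w8.png

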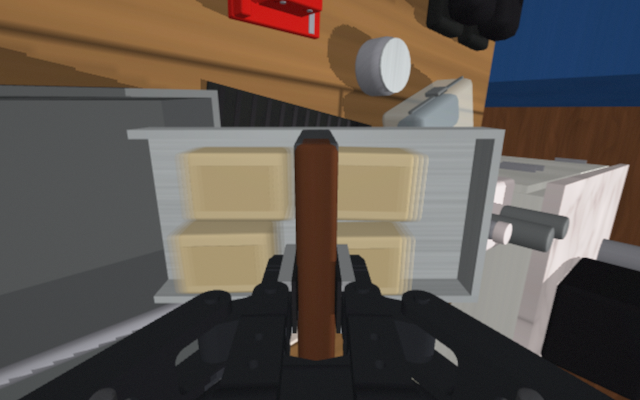

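The blocks are sliding (motion blur), with the lip over the box. I'll hold and tip a little more.

send_rows --plan "0.3 0 0 0 0 0;0.3 0 0 0 0 0;-0.2 0 -0.7 0 4 0;-0.7 0 -1.4 0 8 0;-0.7 0 -1.4 0 8 0;-0.7 0 -1.4 0 8 0"

```text
t: 12.6
tcp_pos: [0.5551, 0.0787, 0.2378]
tool_rot: [0.616, 0.665, 0.286, -0.311]
force: [0.2, -0.3, -2.4]
width: 0.176
```

```bash
python3 - <<'E'
from h import *
st();snap('scene','c9.png');snap('wrist','w9.png')
E
```

```text
t 12.6 tcp [0.5551 0.0787 0.2378] q [ 0.6159  0.6652  0.2857 -0.3107] w 0.176 F [ 0.2 -0.3 -2.4]
qpos [-0.477  0.344  1.635  0.713  1.687 -2.237]
```

View pics/w9.png

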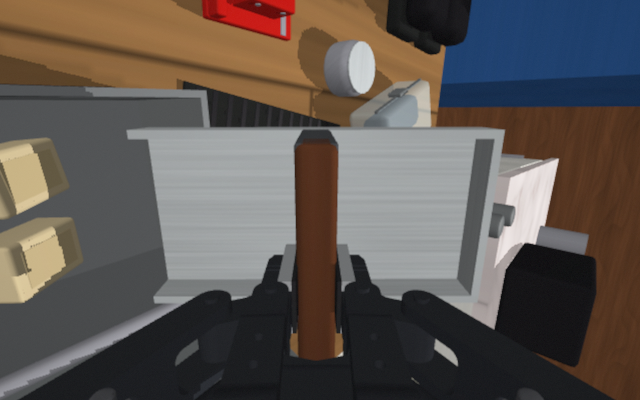

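View pics/c9.png

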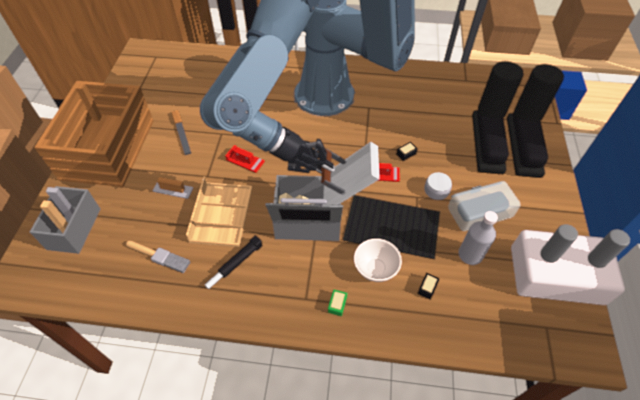

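The tray is empty and the blocks are in the box. Levelling the tray and taking it back.

```bash
python3 - <<'E'
from h import *
rows([traypose(.045+.0015*i,.115+.004*i,50-5*i) for i in range(1,11)])
E
```

```text
0.8 -0.0 0.8 0.1 -4.9 -0.2 ;
1.7 -0.0 1.6 0.0 -9.9 -0.2 ;
2.4 -0.0 2.5 0.0 -14.9 -0.2 ;
3.1 -0.0 3.4 0.0 -19.9 -0.2 ;
3.7 -0.0 4.3 0.0 -25 -0.2 ;
4.2 -0.0 5.2 0.0 -30 -0.2 ;
4.6 -0.0 6.2 0.0 -35 -0.2 ;
4.9 -0.0 7.1 -0.0 -40 -0.2 ;
5.1 -0.0 8.0 -0.0 -45 -0.2 ;
5.2 -0.0 8.9 -0.0 -50 -0.2 ;
```

send_rows --plan "0.8 0 0.8 0 -4.9 0;1.7 0 1.6 0 -9.9 0;2.4 0 2.5 0 -14.9 0;3.1 0 3.4 0 -19.9 0;3.7 0 4.3 0 -25 0;4.2 0 5.2 0 -30 0;4.6 0 6.2 0 -35 0;4.9 0 7.1 0 -40 0;5.1 0 8 0 -45 0;5.2 0 8.9 0 -50 -0.2"

```text
t: 13.53
tcp_pos: [0.5469, 0.1828, 0.223]
tool_rot: [0.677, 0.736, 0.0, 0.003]
force: [-0.4, 0.3, -3.0]
width: 0.176
```

```bash
python3 - <<'E'
from h import *
st();rows([((.5612,.261,.21),down(93.4)),((.5612,.261,.0745),down(93.4))])
E
```

```text
t 13.53 tcp [0.5469 0.1828 0.223 ] q [6.767e-01 7.362e-01 1.000e-04 3.300e-03] w 0.176 F [-0.4  0.3 -3. ]
qpos [ 0.12   0.189  1.614 -0.005  1.334 -1.534]
7.7 2.1 1.3 0.3 0.3 1.4 ;
7.7 2.0 14.8 0.3 0.3 1.4 ;
```

send_rows --plan "2 0.5 0 0 0 0.4;5 1.3 0 0.3 0.3 1.4;7 1.9 0 0.3 0.3 1.4;7.7 2 1.5 0.3 0.3 1.4;7.7 2 4 0.3 0.3 1.4;7.7 2 7 0.3 0.3 1.4;7.7 2 9.5 0.3 0.3 1.4;7.7 2 11.5 0.3 0.3 1.4;7.7 2 13 0.3 0.3 1.4;7.7 2 13.7 0.3 0.3 1.4"

```text
t: 14.37
tcp_pos: [0.5588, 0.2618, 0.0839]
tool_rot: [0.685, 0.728, -0.001, -0.001]
force: [-1.0, -0.5, -1.9]
width: 0.175
```

```bash
python3 - <<'E'
from h import *
st();rows([((.5612,.261,.0735),down(93.4))])
E
```

```text
t 14.37 tcp [0.5588 0.2618 0.0839] q [ 0.6851  0.7284 -0.0011 -0.0014] w 0.175 F [-1.  -0.5 -1.9]
qpos [ 2.450e-01  4.370e-01  1.600e+00  1.000e-03  1.108e+00 -1.387e+00]
-0.1 0.2 1.0 -0.2 -0.0 0.1 ;
```

send_rows --plan "0 0 0.3 -0.1 0 0;0 0 0.6 -0.1 0 0;0 0 0.9 -0.1 0 0;0 0 1.1 -0.1 0 0;0 0 1.2 -0.1 0 0;0 0 1.2 -0.1 0 0"

```text
t: 14.87
tcp_pos: [0.5595, 0.2623, 0.0738]
tool_rot: [0.685, 0.728, 0.0, -0.0]
force: [-3.8, -0.1, 2.7]
width: 0.177
```

send_rows --plan "0 0 0 0 0 0;0 0 0 0 0 0;0 0 0 0 0 0;0 0 0 0 0 0;0 0 -2 0 0 0;0 0 -5 0 0 0;0 0 -9 0 0 0;0 0 -13 0 0 0;0 0 -17 0 0 0;0 0 -20 0 0 0" --grip -0.3

```text
t: 15.7
tcp_pos: [0.5603, 0.2622, 0.2778]
tool_rot: [0.685, 0.728, 0.002, 0.001]
force: [1.0, 0.2, 0.0]
width: 0.648
```

```bash
python3 - <<'E'
from h import *
st();snap('wrist','w10.png');p,d,ci=snap('side','s10.png');W=world(d,ci)
w=W[d>0]
q=w[(abs(w[:,0]-.558)<.08)&(abs(w[:,1]-.26)<.04)&(w[:,2]>.085)&(w[:,2]<.115)]
print(cv2.minAreaRect((q[:,:2]*1000).astype(np.float32)),np.percentile(q[:,2],[5,50,95]))
snap('scene','c10.png')
E
```

```text
t 15.7 tcp [0.5603 0.2622 0.2778] q [6.851e-01 7.284e-01 2.000e-03 6.000e-04] w 0.648 F [1.  0.2 0. ]
qpos [ 2.450e-01  2.400e-01  1.442e+00  1.000e-03  1.455e+00 -1.387e+00]
((555.194580078125, 262.65777587890625), (109.49205017089844, 18.21755027770996), 3.3015265464782715) [0.08680688 0.09967121 0.10299183]
```

View pics/s10.png

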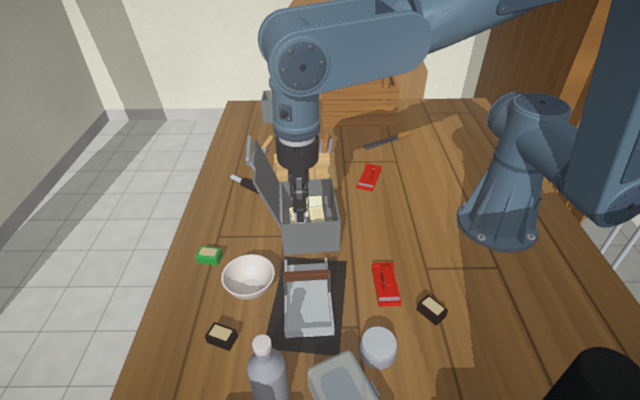

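View pics/w10.png

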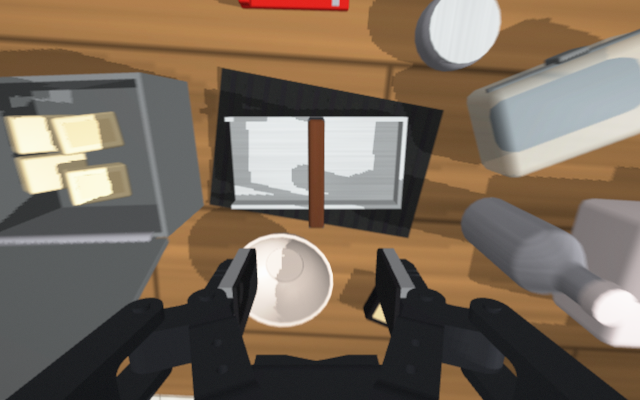

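View pics/c10.png

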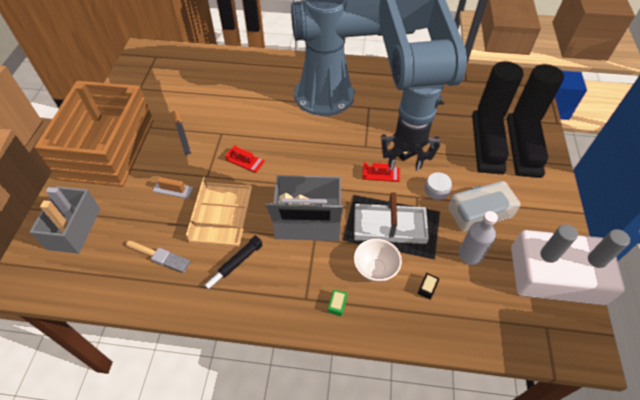

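The tray is level on the mat with its bar at about (0.556,0.262). Four blocks are visible in the box around (30–130,130–185) in the wrist view. Back to the lid bar.

```bash
python3 - <<'E'
from h import *
p,d,ci=snap('wrist');W=world(d,ci);m=(d>0)&(abs(W[...,0]-.557)<.09)&(abs(W[...,1]-.016)<.1)&(p[...,0]>p[...,2].astype(int)+25)&(W[...,2]<.13)
print(m.sum(),np.percentile(W[m],[1,50,99],axis=0))
rows([((.6955,.0306,.36),down(4.8))])
E
```

```text
8782 [[ 0.46795514 -0.07708504 -0.00156023]
 [ 0.55058312 -0.00429768  0.04855518]
 [ 0.63556993  0.11526704  0.068752  ]]
-23.9 12.1 -8.5 0.0 -0.2 89 ;
```

send_rows --plan "0 0 -4 0 0 7;-2 1 -8 0 0 14;-6 3 -8.5 0 0 21;-10 5 -8.5 0 0 28;-14 7 -8.5 0 0 35;-18 9 -8.5 0 0 42;-22 11 -8.5 0 0 49;-23.9 12.1 -8.5 0 0 56;-23.9 12.1 -8.5 0 0 63;-23.9 12.1 -8.5 0 0 70" --grip 0.34

```text
t: 16.73
tcp_pos: [0.6954, 0.0276, 0.3554]
tool_rot: [0.98, 0.199, -0.002, -0.001]
force: [0.2, 1.3, -0.2]
width: 0.328
```

```bash
python3 - <<'E'
from h import *
st();rows([((.6955,.0306,.36),down(4.8))])
E
```

```text
t 16.73 tcp [0.6954 0.0276 0.3554] q [ 0.9801  0.1986 -0.0016 -0.0015] w 0.328 F [ 0.2  1.3 -0.2]
qpos [-0.131  0.392  1.099  0.002  1.655 -0.531]
0.1 -0.3 -0.5 -0.2 0.2 18.1 ;
```

send_rows --plan "0.1 -0.3 -0.5 0 0 7;0.1 -0.3 -0.5 -0.2 0.2 14;0.1 -0.3 -0.5 -0.2 0.2 18.1;0.1 -0.3 -0.5 -0.2 0.2 18.1;0.1 -0.3 -0.5 -0.2 0.2 18.1"

```text
t: 17.15
tcp_pos: [0.6947, 0.0307, 0.3581]
tool_rot: [0.999, 0.043, -0.001, -0.0]
force: [0.9, 0.5, -0.2]
width: 0.335
```

```bash
python3 - <<'E'
from h import *
st();p,d,ci=snap('wrist','w11.png');W=world(d,ci)
w=W[d>0];q=w[(abs(w[:,0]-.6955)<.03)&(abs(w[:,1]-.03)<.06)&(w[:,2]>.28)&(w[:,2]<.315)]
print(cv2.minAreaRect((q[:,:2]*1000).astype(np.float32)),np.percentile(q,[5,50,95],axis=0))
rows([((.6955,.0306,.2795),down(4.8))])
E
```

```text
t 17.15 tcp [0.6947 0.0307 0.3581] q [ 9.991e-01  4.320e-02 -1.500e-03 -2.000e-04] w 0.335 F [ 0.9  0.5 -0.2]
qpos [-0.126  0.389  1.097 -0.     1.658 -0.212]
((697.2899780273438, 27.74551773071289), (12.498680114746094, 110.05068969726562), 5.537912368774414) [[ 0.690704   -0.01835581  0.28999641]
 [ 0.6977361   0.03369845  0.29337949]
 [ 0.7051516   0.07741807  0.29490601]]
0.1 0.0 7.9 -0.0 0.1 0.2 ;
```

View pics/w11.png

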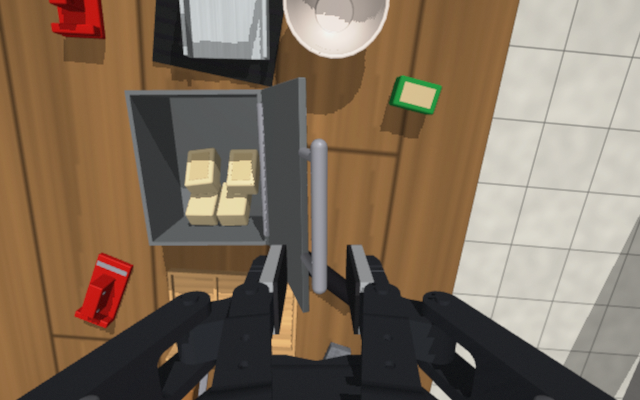

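All four blocks are in the box, near (220,185), and the bar at column 320 is centred between the pads.

send_rows --plan "0.2 0 2.5 0 0 0;0.2 0 5 0 0 0;0.2 0 7 0 0 0;0.2 0 7.7 0 0 0;0.2 0 7.8 0 0 0;0.2 0 7.8 0 0 0"

```text
t: 17.7
tcp_pos: [0.6967, 0.0309, 0.2807]
tool_rot: [0.999, 0.044, -0.001, -0.0]
force: [0.3, 0.1, -0.1]
width: 0.33
```

send_rows --plan "0 0 0 0 0 0;0 0 0 0 0 0;0 0 0 0 0 0;0 0 0 0 0 0;0 0 0 0 0 0;0 0 0 0 0 0" --grip 1

```text
t: 18.2
tcp_pos: [0.6964, 0.0308, 0.283]
tool_rot: [0.999, 0.044, -0.001, 0.0]
force: [-5.0, 0.2, 3.5]
width: 0.099
```

```bash
python3 - <<'E'
from h import *
s=st(); c=np.array(s['tcp_pos'])
M=down(4.8); t0=1.905
for off in range(2):
    rows([(c+M[:,0]*.19*(np.cos(t0)-np.cos(t))+np.array([0,0,.19*(np.sin(t)-np.sin(t0))]),M) for t in 1.905-np.array([.03,.1,.18,.26,.34,.42,.5,.58,.66,.74])])
    break
E
```

```text
t 18.2 tcp [0.6964 0.0308 0.283 ] q [ 9.99e-01  4.40e-02 -9.00e-04  2.00e-04] w 0.099 F [-5.   0.2  3.5]
qpos [-1.250e-01  4.190e-01  1.203e+00 -1.000e-03  1.521e+00 -2.130e-01]
-0.5 -0.0 -0.2 0.0 0.1 0.2 ;
-1.8 -0.0 -0.5 0.0 0.1 0.2 ;
-3.3 -0.0 -0.8 0.0 0.1 0.2 ;
-4.8 -0.0 -1.0 0.0 0.1 0.2 ;
-6.3 -0.0 -1.0 0.0 0.1 0.2 ;
-7.9 -0.0 -1.0 0.0 0.1 0.2 ;
-9.4 -0.0 -0.8 0.0 0.1 0.2 ;
-10.9 -0.0 -0.5 0.0 0.1 0.2 ;
-12.3 -0.1 -0.0 0.0 0.1 0.2 ;
-13.7 -0.1 0.5 0.0 0.1 0.2 ;
```

```bash
cat >> h.py <<'E'
def lidrows(t0,ts):
    s=st(); c=np.array(s['tcp_pos']); M=down(4.8)
    rows([(c+M[:,0]*.19*(np.cos(t0)-np.cos(t))+np.array([0,0,.19*(np.sin(t)-np.sin(t0))]),M) for t in ts])
E
python3 - <<'E'
from h import *
lidrows(1.905,1.905-np.array([.02,.06,.11,.16,.21,.26,.31,.36,.41,.46]))
E
```

```text
t 18.2 tcp [0.6964 0.0308 0.283 ] q [ 9.99e-01  4.40e-02 -9.00e-04  2.00e-04] w 0.099 F [-5.   0.2  3.5]
qpos [-1.250e-01  4.190e-01  1.203e+00 -1.000e-03  1.521e+00 -2.130e-01]
-0.4 -0.0 -0.1 0.0 0.1 0.2 ;
-1.1 -0.0 -0.3 0.0 0.1 0.2 ;
-2.0 -0.0 -0.6 0.0 0.1 0.2 ;
-2.9 -0.0 -0.8 0.0 0.1 0.2 ;
-3.9 -0.0 -0.9 0.0 0.1 0.2 ;
-4.8 -0.0 -1.0 0.0 0.1 0.2 ;
-5.8 -0.0 -1.0 0.0 0.1 0.2 ;
-6.7 -0.0 -1.0 0.0 0.1 0.2 ;
-7.7 -0.0 -1.0 0.0 0.1 0.2 ;
-8.6 -0.0 -0.9 0.0 0.1 0.2 ;
```

send_rows --plan "-0.4 0 -0.1 0 0 0;-1.1 0 -0.3 0 0 0;-2 0 -0.6 0 0 0;-2.9 0 -0.8 0 0 0;-3.9 0 -0.9 0 0 0;-4.8 0 -1 0 0 0;-5.8 0 -1 0 0 0;-6.7 0 -1 0 0 0;-7.7 0 -1 0 0 0;-8.6 0 -0.9 0 0 0"

```text
t: 19.03
tcp_pos: [0.611, 0.0228, 0.2948]
tool_rot: [0.999, 0.044, 0.002, 0.001]
force: [0.9, -1.4, 5.9]
width: 0.1
```

```bash
python3 - <<'E'
from h import *
s=env.get_state(); 
hx=.6964-.19*np.cos(np.pi-1.905)*np.cos(.083)
t=np.arccos(np.clip((hx-s['tcp_pos'][0])/.19/np.cos(.083),-1,1)); print(t)
lidrows(t,t-np.array([.05,.1,.15,.2,.25,.3,.35,.4,.45,.5]))
E
```

```text
1.4475236351451475
t 19.03 tcp [0.611  0.0228 0.2948] q [9.99e-01 4.39e-02 1.60e-03 8.00e-04] w 0.1 F [ 0.9 -1.4  5.9]
qpos [-1.560e-01  2.150e-01  1.439e+00 -1.000e-03  1.484e+00 -2.440e-01]
-0.9 -0.0 0.1 0.1 -0.2 0.2 ;
-1.9 -0.0 0.3 0.1 -0.2 0.2 ;
-2.8 -0.0 0.6 0.1 -0.2 0.2 ;
-3.7 -0.0 0.8 0.1 -0.2 0.2 ;
-4.6 -0.0 1.2 0.1 -0.2 0.2 ;
-5.5 -0.0 1.5 0.1 -0.2 0.2 ;
-6.3 -0.0 1.9 0.1 -0.2 0.2 ;
-7.2 -0.0 2.4 0.1 -0.2 0.2 ;
-8.0 -0.0 2.9 0.1 -0.2 0.2 ;
-8.8 -0.0 3.4 0.1 -0.2 0.2 ;
```

send_rows --plan "-0.9 0 0.1 0 0 0;-1.9 0 0.3 0 0 0;-2.8 0 0.6 0 0 0;-3.7 0 0.8 0 0 0;-4.6 0 1.2 0 0 0;-5.5 0 1.5 0 0 0;-6.3 0 1.9 0 0 0;-7.2 0 2.4 0 0 0;-8 0 2.9 0 0 0;-8.8 0 3.4 0 0 0"

```text
t: 19.87
tcp_pos: [0.5229, 0.0147, 0.2619]
tool_rot: [0.999, 0.044, 0.003, 0.001]
force: [0.3, -1.9, 0.4]
width: 0.095
```

```bash
python3 - <<'E'
from h import *
s=env.get_state(); 
hx=.6964-.19*np.cos(np.pi-1.905)*np.cos(.083)
t=np.arccos(np.clip((hx-s['tcp_pos'][0])/.19/np.cos(.083),-1,1)); print(t)
lidrows(t,t-np.array([.05,.1,.15,.2,.25,.3,.35,.4,.45,.5]))
E
```

```text
0.9420150604026816
t 19.87 tcp [0.5229 0.0147 0.2619] q [0.999  0.0439 0.0028 0.0014] w 0.095 F [ 0.3 -1.9  0.4]
qpos [-1.980e-01  3.400e-02  1.705e+00 -1.000e-03  1.396e+00 -2.860e-01]
-0.8 -0.0 0.6 0.2 -0.3 0.2 ;
-1.5 -0.0 1.2 0.2 -0.3 0.2 ;
-2.2 -0.0 1.8 0.2 -0.3 0.2 ;
-2.8 -0.0 2.5 0.2 -0.3 0.2 ;
-3.5 -0.0 3.2 0.2 -0.3 0.2 ;
-4.1 -0.0 4.0 0.2 -0.3 0.2 ;
-4.6 -0.0 4.7 0.2 -0.3 0.2 ;
-5.1 -0.0 5.5 0.2 -0.3 0.2 ;
-5.6 -0.0 6.4 0.2 -0.3 0.2 ;
-6.0 -0.0 7.2 0.2 -0.3 0.2 ;
```

send_rows --plan "-0.8 0 0.6 0 0 0;-1.5 0 1.2 0 0 0;-2.2 0 1.8 0 0 0;-2.8 0 2.5 0 0 0;-3.5 0 3.2 0 0 0;-4.1 0 4 0 0 0;-4.6 0 4.7 0 0 0;-5.1 0 5.5 0 0 0;-5.6 0 6.4 0 0 0;-6 0 7.2 0 0 0"

```text
t: 20.7
tcp_pos: [0.4623, 0.0093, 0.1885]
tool_rot: [0.999, 0.044, 0.002, 0.001]
force: [-3.8, -0.7, 3.2]
width: 0.094
```

```bash
python3 - <<'E'
from h import *
s=env.get_state(); snap('side','s12.png')
hx=.6964-.19*np.cos(np.pi-1.905)*np.cos(.083)
t=np.arccos(np.clip((hx-s['tcp_pos'][0])/.19/np.cos(.083),-1,1)); print(t)
lidrows(t,t-np.array([.05,.1,.15,.2,.25,.3,.35,.4,.45,.5]))
E
```

```text
0.4313613473961792
t 20.75 tcp [0.4616 0.009  0.1868] q [0.999  0.0439 0.0012 0.0016] w 0.093 F [ 1.5 -2.4 -2.7]
qpos [-0.237 -0.033  1.93  -0.002  1.242 -0.324]
-0.4 -0.0 0.9 0.2 -0.1 0.2 ;
-0.7 -0.0 1.8 0.2 -0.1 0.2 ;
-1.0 -0.0 2.7 0.2 -0.1 0.2 ;
-1.2 -0.0 3.6 0.2 -0.1 0.2 ;
-1.4 -0.0 4.5 0.2 -0.1 0.2 ;
-1.6 -0.0 5.5 0.2 -0.1 0.2 ;
-1.7 -0.0 6.4 0.2 -0.1 0.2 ;
-1.7 -0.0 7.3 0.2 -0.1 0.2 ;
-1.8 -0.0 8.3 0.2 -0.1 0.2 ;
-1.7 -0.0 9.2 0.2 -0.1 0.2 ;
```

View pics/s12.png

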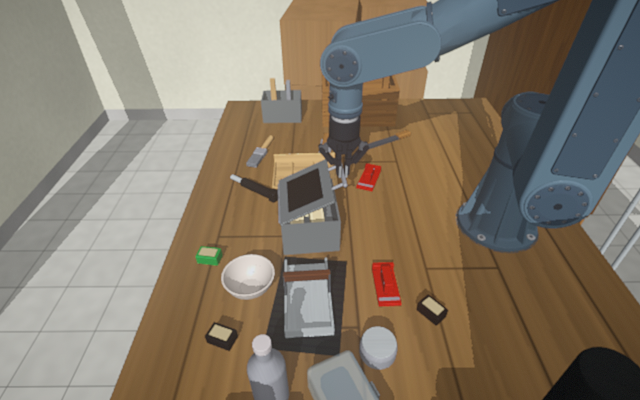

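The lid is about 25° open, with the bar still held. Now the last part, slowly.

send_rows --plan "-0.4 0 0.9 0 0 0;-0.7 0 1.8 0 0 0;-1 0 2.7 0 0 0;-1.2 0 3.6 0 0 0;-1.4 0 4.5 0 0 0;-1.6 0 5.4 0 0 0;-1.7 0 6.2 0 0 0;-1.7 0 7 0 0 0;-1.8 0 7.7 0 0 0;-1.8 0 8.2 0 0 0"

```text
t: 21.58
tcp_pos: [0.4433, 0.0072, 0.1048]
tool_rot: [0.999, 0.044, 0.0, 0.002]
force: [-25.9, 16.6, 58.5]
width: 0.094
```

send_rows --plan "0 0 0.2 0 0 0;0 0 0.4 0 0 0;0 0 0.6 0 0 0;0 0 0.8 0 0 0;0 0 0.8 0 0 0"

```text
t: 22.0
tcp_pos: [0.4438, 0.0041, 0.1024]
tool_rot: [0.999, 0.045, -0.001, 0.005]
force: [-33.1, -8.3, 63.7]
width: 0.093
```

send_rows --plan "0 0 -0.3 0 0 0;0 0 -0.3 0 0 0;0 0 -0.3 0 0 0"

```text
t: 22.25
tcp_pos: [0.4434, 0.0039, 0.1053]
tool_rot: [0.999, 0.045, -0.001, 0.005]
force: [-2.6, -0.3, -1.1]
width: 0.093
```

```bash
python3 - <<'E'
from h import *
st(); p,d,ci=snap('side','s13.png');W=world(d,ci)
for y0 in(.1,-.03):
  for x0 in np.arange(.49,.64,.03):
    m=(d>0)&(abs(W[...,0]-x0)<.01)&(abs(W[...,1]-y0)<.02)&(W[...,2]>.05); print(y0,round(x0,2),m.sum(),np.round(np.percentile(W[m][:,2],[50,90]),4))
E
```

```text
t 22.25 tcp [0.4434 0.0039 0.1053] q [ 0.999   0.0453 -0.0013  0.0052] w 0.093 F [-2.6 -0.3 -1.1]
qpos [-0.252  0.05   2.034 -0.012  1.058 -0.337]
0.1 0.49 203 [0.0968 0.1197]
0.1 0.52 201 [0.0964 0.1195]
0.1 0.55 202 [0.1015 0.1195]
0.1 0.58 203 [0.0995 0.1194]
0.1 0.61 218 [0.1001 0.1187]
0.1 0.64 5 [0.1164 0.1174]
-0.03 0.49 58 [0.1195 0.1212]
-0.03 0.52 61 [0.1219 0.1236]
-0.03 0.55 57 [0.1214 0.1229]
-0.03 0.58 59 [0.1212 0.1226]
-0.03 0.61 58 [0.119  0.1214]
-0.03 0.64 42 [0.1174 0.1194]
```

View pics/s13.png

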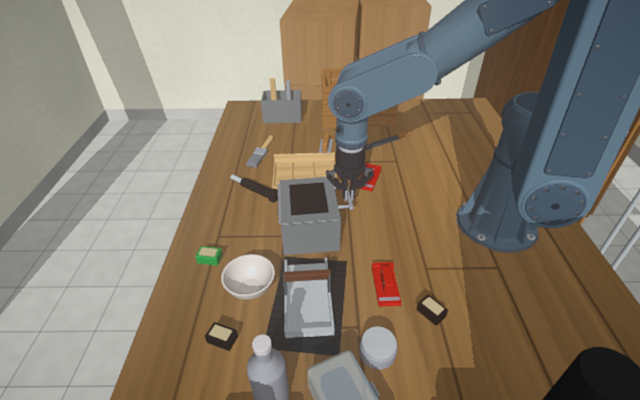

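The lid lies flat: its height is the same front to back. Release and rise.

send_rows --plan "0 0 0 0 0 0;0 0 0 0 0 0;0 0 0 0 0 0;0 0 0 0 0 0;0 0 -2 0 0 0;0 0 -5 0 0 0;0 0 -9 0 0 0;0 0 -9.5 0 0 0" --grip 0.34

```text
t: 22.97
tcp_pos: [0.4475, 0.0042, 0.2065]
tool_rot: [0.999, 0.045, 0.004, 0.007]
force: [1.8, 0.4, 0.7]
width: 0.326
```

```bash
python3 - <<'E'
from h import *
st(); 
for c in ['scene','side']:
    p,d,ci=snap(c,c+'14.png');w=world(d,ci)[d>0]
    def sel(x0,x1,y0,y1,z0,z1):
        return w[(w[:,0]>x0)&(w[:,0]<x1)&(w[:,1]>y0)&(w[:,1]<y1)&(w[:,2]>z0)&(w[:,2]<z1)]
    def pca(n,q):
        if len(q)<10: print(c,n,len(q)); return
        r=cv2.minAreaRect((q[:,:2]*1000).astype(np.float32))
        print(c,n,len(q),'rect',np.round(r[0],1),np.round(r[1],1),round(r[2],1),'z',np.round(np.percentile(q[:,2],[5,50,95]),4))
    pca('box',sel(.48,.66,-.12,.15,.108,.14))
    pca('lidbar',sel(.40,.45,-.08,.1,.09,.14))
    pca('traybar',sel(.45,.65,.2,.32,.088,.12))
    pca('bindR ridge',sel(.3,.42,.13,.34,.04,.06))
    pca('bindL ridge',sel(.3,.42,-.33,-.12,.04,.06))
    pca('scr',sel(.43,.57,-.52,-.34,.03,.06))
E
```

```text
t 22.97 tcp [0.4475 0.0042 0.2065] q [0.9989 0.0454 0.0038 0.0066] w 0.326 F [1.8 0.4 0.7]
qpos [-0.249 -0.095  1.946 -0.011  1.28  -0.337]
scene box 3041 rect [558.7  15.1] [164.9 187.9] 5.4 z [0.1138 0.1184 0.1227]
scene lidbar 114 rect [445.6   5.6] [ 14.4 107.9] 4.5 z [0.112  0.1185 0.122 ]
scene traybar 211 rect [556.4 263.1] [114.6  16.2] 3.0 z [0.0923 0.1003 0.1043]
scene bindR ridge 122 rect [359.6 227.2] [58.2 26.2] 89.3 z [0.0416 0.0465 0.0506]
scene bindL ridge 116 rect [ 357.6 -221. ] [61.9 24.9] 66.0 z [0.0416 0.0468 0.0512]
scene scr 189 rect [ 500.7 -425. ] [82.9 27.3] 85.9 z [0.0322 0.0434 0.0487]
side box 2650 rect [558.   14.9] [161.2 194.8] 5.5 z [0.115  0.119  0.1221]
side lidbar 102 rect [442.3   8.9] [ 13.5 105.4] 1.8 z [0.1159 0.1192 0.1217]
side traybar 408 rect [555.1 262.6] [109.4  18.2] 3.3 z [0.0898 0.1002 0.1029]
side bindR ridge 193 rect [358.2 227. ] [23.1 62.7] 1.2 z [0.0429 0.0469 0.0495]
side bindL ridge 83 rect [ 356.5 -222. ] [60.6 21.7] 70.3 z [0.042  0.0475 0.0498]
side scr 36 rect [ 502.1 -425.4] [80.6 19.5] 79.8 z [0.0325 0.0441 0.0472]
```

View pics/scene14.png

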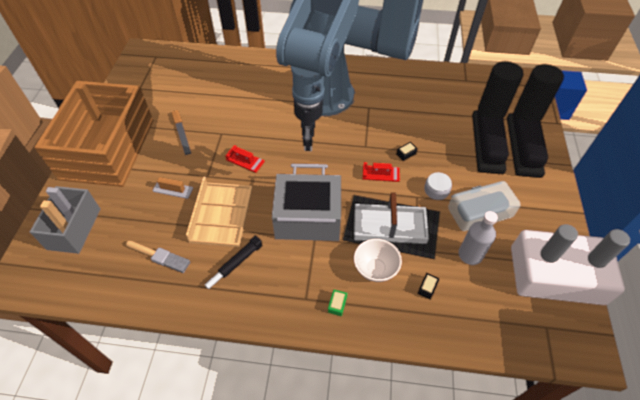

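The lid is shut: the bar height matches the start, and the tray bar is at (0.556,0.263). Now the right-hand binding.

```bash
python3 - <<'E'
from h import *
rows([((.359,.227,.19),down(1.2))])
E
```

```text
-6.6 -23.0 1.0 0.7 -0.2 4.0 ;
```

send_rows --plan "-2 -4 0 0.7 -0.2 1;-4 -8 0 0.7 -0.2 2;-6 -12 0.5 0.7 -0.2 3;-6.6 -16 1 0.7 -0.2 4;-6.6 -20 1 0.7 -0.2 4;-6.6 -23 1 0.7 -0.2 4;-6.6 -23 1 0.7 -0.2 4;-6.6 -23 1 0.7 -0.2 4" --grip -0.15

```text
t: 23.73
tcp_pos: [0.3576, 0.2287, 0.1879]
tool_rot: [1.0, 0.013, -0.002, 0.0]
force: [-0.8, -0.5, -0.7]
width: 0.576
```

```bash
python3 - <<'E'
from h import *
st();p,d,ci=snap('wrist','w15.png');w=world(d,ci)[d>0]
q=w[(abs(w[:,0]-.36)<.06)&(abs(w[:,1]-.227)<.08)&(w[:,2]>.04)&(w[:,2]<.055)]
r=cv2.minAreaRect((q[:,:2]*1000).astype(np.float32));print(len(q),r,q[:,2].max())
q=w[(abs(w[:,0]-.36)<.06)&(abs(w[:,1]-.227)<.08)&(w[:,2]>.006)&(w[:,2]<.055)]
r=cv2.minAreaRect((q[:,:2]*1000).astype(np.float32));print(len(q),r)
rows([((.359,.227,.016),down(1.2))])
E
```

```text
t 23.73 tcp [0.3576 0.2287 0.1879] q [ 9.999e-01  1.280e-02 -1.500e-03  3.000e-04] w 0.576 F [-0.8 -0.5 -0.7]
qpos [ 0.288 -0.122  2.01   0.     1.257  0.262]
1586 ((359.65087890625, 226.78070068359375), (23.360021591186523, 59.2774543762207), 2.4775164127349854) 0.04763091474951742
6763 ((359.8397521972656, 226.69871520996094), (56.10857391357422, 119.17347717285156), 2.201240301132202)
0.1 0.0 17.2 0.1 0.2 0.1 ;
```

View pics/w15.png

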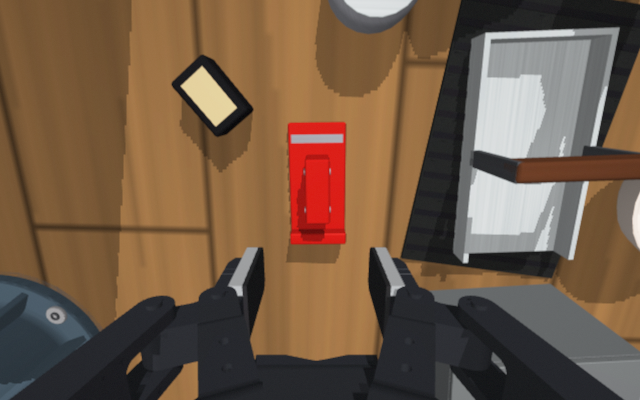

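The binding is at (317,185) in the wrist view, square to the jaws.

send_rows --plan "0.15 0.1 4 0 0 -0.8;0.15 0.1 8 0 0 -0.8;0.15 0.1 12 0 0 -0.8;0.15 0.1 15 0 0 -0.8;0.15 0.1 16.5 0 0 -0.8;0.15 0.1 17.2 0 0 -0.8;0.15 0.1 17.2 0 0 -0.8"

```text
t: 24.37
tcp_pos: [0.3579, 0.2247, 0.0143]
tool_rot: [1.0, 0.017, -0.003, 0.001]
force: [0.1, 1.0, 0.7]
width: 0.577
```

send_rows --plan "0 0 0 0 0 0;0 0 0 0 0 0;0 0 0 0 0 0;0 0 0 0 0 0;0 0 0 0 0 0;0 0 0 0 0 0;0 0 0 0 0 0" --grip 1

```text
t: 24.95
tcp_pos: [0.3592, 0.2249, 0.0155]
tool_rot: [1.0, 0.018, -0.002, 0.001]
force: [-1.3, -3.4, 7.1]
width: 0.248
```

send_rows --plan "0 0 -1 0 0 0;0 0 -4 0 0 0;0 0 -8 0 0 0;0 0 -12 0 0 0;0 0 -16 0 0 0;0 0 -18 0 0 0;0 0 -18 0 0 0"

```text
t: 25.53
tcp_pos: [0.3631, 0.2265, 0.2013]
tool_rot: [1.0, 0.018, 0.003, -0.0]
force: [0.6, 0.2, -1.3]
width: 0.25
```

```bash
python3 - <<'E'
from h import *
st();rows([((.450,-.06,.22),down(1.8)),((.5815,-.2478,.20),down(1.8))])
E
```

```text
t 25.53 tcp [0.3631 0.2265 0.2013] q [ 9.998e-01  1.790e-02  3.100e-03 -5.000e-04] w 0.25 F [ 0.6  0.2 -1.3]
qpos [ 2.790e-01 -1.370e-01  1.994e+00 -1.000e-03  1.278e+00  2.440e-01]
7.7 28.9 -1.8 -0.0 -0.4 0.3 ;
20.1 48.2 0.2 -0.0 -0.4 0.3 ;
```

send_rows --plan "1.5 3.5 -1 0 -0.4 0.3;3 7 -1 0 -0.4 0.3;4.5 10.5 -1 0 -0.4 0.3;6 14 -1 0 -0.4 0.3;7.5 17.5 -1 0 -0.4 0.3;9 21 -1 0 -0.4 0.3;10.5 24.5 -1 0 -0.4 0.3;12 28 -1 0 -0.4 0.3;13.5 31.5 -1 0 -0.4 0.3;15 35 -1 0 -0.4 0.3"

```text
t: 26.37
tcp_pos: [0.5254, -0.1194, 0.2106]
tool_rot: [1.0, 0.015, -0.001, -0.001]
force: [-0.0, 0.1, -1.2]
width: 0.249
```

```bash
python3 - <<'E'
from h import *
st();rows([((.5815,-.2478,.19),down(1.8))])
E
```

```text
t 26.37 tcp [ 0.5254 -0.1194  0.2106] q [ 9.999e-01  1.530e-02 -1.100e-03 -9.000e-04] w 0.249 F [-0.   0.1 -1.2]
qpos [-4.440e-01  1.220e-01  1.718e+00  1.000e-03  1.305e+00 -4.750e-01]
5.2 13.0 2.0 -0.1 0.1 -0.1 ;
```

send_rows --plan "1.5 3.5 0.5 0 0 0;3 7 1 0 0 0;4.5 10.5 1.5 0 0 0;5.2 13 2 0 0.1 0;5.2 13 2 0 0.1 0;5.2 13 2 0 0.1 0"

```text
t: 26.87
tcp_pos: [0.5803, -0.2483, 0.1878]
tool_rot: [1.0, 0.014, -0.002, -0.002]
force: [0.1, 0.6, -1.5]
width: 0.248
```

```bash
python3 - <<'E'
from h import *
st();p,d,ci=snap('wrist','w16.png')
W=world(d,ci);w=W[d>0]
q=w[(w[:,0]>.44)&(w[:,0]<.72)&(w[:,1]>-.36)&(w[:,1]<-.15)]
t=q[(q[:,2]>.03)&(q[:,2]<.055)&(q[:,1]<-.3)];r=cv2.minAreaRect((t[:,:2]*1000).astype(np.float32));print('tall',len(t),r,np.percentile(t[:,1],[5,50,95]))
# wall lines: z profile along x for y in band
for yb in (-.2,-.29):
    k=q[(abs(q[:,1]-yb)<.012)&(q[:,2]>.011)&(q[:,2]<.02)]
    h,e=np.histogram(k[:,0],bins=np.arange(.44,.72,.002)); print(yb,[(round(e[i]+.001,3),int(h[i])) for i in range(len(h)) if h[i]>8])
E
```

```text
t 26.87 tcp [ 0.5803 -0.2483  0.1878] q [ 0.9999  0.0142 -0.0017 -0.0021] w 0.248 F [ 0.1  0.6 -1.5]
qpos [-0.593  0.345  1.494  0.002  1.307 -0.622]
tall 1149 ((578.878662109375, -321.7303771972656), (215.62289428710938, 5.57388162612915), 1.8772873878479004) [-0.3256556  -0.32180456 -0.31687255]
-0.2 [(np.float64(0.467), 25), (np.float64(0.469), 56), (np.float64(0.471), 64), (np.float64(0.473), 15), (np.float64(0.543), 16), (np.float64(0.545), 16), (np.float64(0.617), 11), (np.float64(0.619), 13), (np.float64(0.621), 12), (np.float64(0.677), 16), (np.float64(0.679), 52), (np.float64(0.681), 59), (np.float64(0.683), 34)]
-0.29 [(np.float64(0.471), 39), (np.float64(0.473), 46), (np.float64(0.475), 37), (np.float64(0.681), 34), (np.float64(0.683), 46), (np.float64(0.685), 39)]
```

View pics/w16.png

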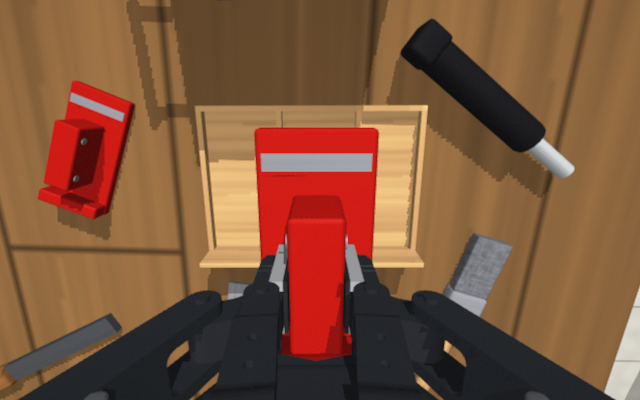

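The wrist view shows the held binding over the organiser, with the tall wall near row 262. I've refined the slot centres: wide0 (0.5085,−0.251), wide1 (0.583,−0.249), narrow (0.6515,−0.247).

```bash
python3 - <<'E'
from h import *
rows([((.583,-.2505,.021),down(1.8))])
E
```

```text
0.3 0.4 16.7 -0.2 0.2 -0.1 ;
```

send_rows --plan "0.3 0.4 4 -0.2 0.2 0;0.3 0.4 8 -0.2 0.2 0;0.3 0.4 11 -0.2 0.2 0;0.3 0.4 13 -0.2 0.2 0;0.3 0.4 14.5 -0.2 0.2 0;0.3 0.4 15.5 -0.2 0.2 0;0.3 0.4 16.2 -0.2 0.2 0;0.3 0.4 16.6 -0.2 0.2 0;0.3 0.4 16.6 -0.2 0.2 0"

```text
t: 27.67
tcp_pos: [0.583, -0.2498, 0.0224]
tool_rot: [1.0, 0.015, 0.0, -0.0]
force: [-0.4, -1.2, -0.7]
width: 0.248
```

```bash
python3 - <<'E'
from h import *
st();rows([((.583,-.2505,.0195),down(1.8))])
E
```

```text
t 27.67 tcp [ 0.583  -0.2498  0.0224] q [ 9.999e-01  1.520e-02  3.000e-04 -4.000e-04] w 0.248 F [-0.4 -1.2 -0.7]
qpos [-5.920e-01  5.560e-01  1.571e+00  1.000e-03  1.014e+00 -6.230e-01]
-0.0 0.1 0.3 -0.0 -0.0 -0.1 ;
```

send_rows --plan "0 0 0.1 0 0 0;0 0 0.2 0 0 0;0 0 0.2 0 0 0;0 0 0.2 0 0 0"

```text
t: 28.0
tcp_pos: [0.5834, -0.2501, 0.0211]
tool_rot: [1.0, 0.015, 0.001, -0.0]
force: [0.4, -0.2, -0.4]
width: 0.25
```

send_rows --plan "0 0 0 0 0 0;0 0 0 0 0 0;0 0 0 0 0 0;0 0 0 0 0 0;0 0 -2 0 0 0;0 0 -6 0 0 0;0 0 -10 0 0 0;0 0 -14 0 0 0;0 0 -17 0 0 0;0 0 -17 0 0 0" --grip 0.1

```text
t: 28.83
tcp_pos: [0.5869, -0.2525, 0.2001]
tool_rot: [1.0, 0.015, 0.006, 0.004]
force: [1.1, -1.2, 0.5]
width: 0.452
```

```bash
python3 - <<'E'
from h import *
st()
for c in ['scene','side']:
    p,d,ci=snap(c,c+'17.png');w=world(d,ci)[d>0]
    def sel(x0,x1,y0,y1,z0,z1):
        return w[(w[:,0]>x0)&(w[:,0]<x1)&(w[:,1]>y0)&(w[:,1]<y1)&(w[:,2]>z0)&(w[:,2]<z1)]
    def pca(n,q):
        if len(q)<10: print(c,n,len(q)); return
        r=cv2.minAreaRect((q[:,:2]*1000).astype(np.float32))
        print(c,n,len(q),'rect',np.round(r[0],1),np.round(r[1],1),round(r[2],1),'z',np.round(np.percentile(q[:,2],[5,50,95]),4))
    pca('bind slot1 ridge',sel(.55,.62,-.3,-.2,.042,.065))
    pca('bindL ridge',sel(.3,.44,-.33,-.12,.04,.06))
    pca('scr',sel(.43,.57,-.52,-.34,.03,.06))
rows([((.357,-.2215,.19),down(-20))])
E
```

```text
t 28.83 tcp [ 0.5869 -0.2525  0.2001] q [0.9999 0.0153 0.0064 0.0039] w 0.452 F [ 1.1 -1.2  0.5]
qpos [-5.92e-01  3.37e-01  1.48e+00  1.00e-03  1.31e+00 -6.23e-01]
scene bind slot1 ridge 154 rect [ 583.8 -245.7] [27.1 59.2] 2.2 z [0.0448 0.05   0.054 ]
scene bindL ridge 114 rect [ 357.5 -221.4] [62.5 28.7] 66.9 z [0.041  0.046  0.0499]
scene scr 190 rect [ 501.2 -425.6] [83.6 23.9] 85.6 z [0.0316 0.0435 0.0486]
side bind slot1 ridge 86 rect [ 582.5 -247.6] [20.7 66.2] 1.8 z [0.0451 0.0508 0.0534]
side bindL ridge 84 rect [ 356.8 -221.3] [61.6 22.1] 69.1 z [0.0415 0.0467 0.0497]
side scr 81 rect [ 499.  -428.4] [84.5 20.3] 83.0 z [0.0328 0.0454 0.0483]
-22.6 -3.6 0.2 0.1 -0.3 22 ;
```

View pics/scene17.png

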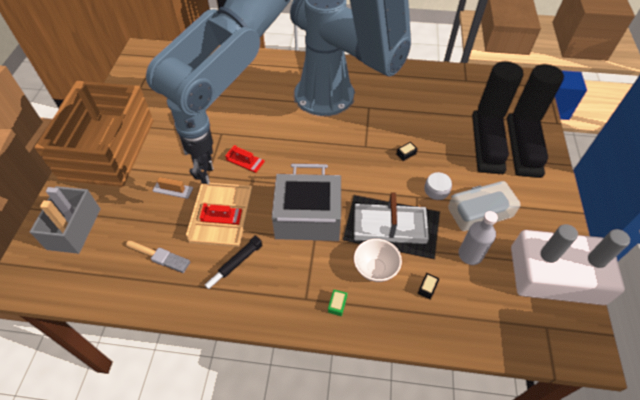

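The first binding is in the middle compartment, level and centred to within about 3 mm. Next is the left one.

send_rows --plan "-3.8 -0.6 0.2 0 0 5;-7.6 -1.2 0.2 0 0 10;-11.4 -1.8 0.2 0 0 15;-15.2 -2.4 0.2 0.1 -0.3 20;-19 -3 0.2 0.1 -0.3 22;-22.6 -3.6 0.2 0.1 -0.3 22;-22.6 -3.6 0.2 0.1 -0.3 22;-22.6 -3.6 0.2 0.1 -0.3 22" --grip -0.15

```text
t: 29.6
tcp_pos: [0.3551, -0.2205, 0.1885]
tool_rot: [0.984, -0.177, -0.001, -0.001]
force: [0.9, -1.2, 0.5]
width: 0.577
```

```bash
python3 - <<'E'
from h import *
st();p,d,ci=snap('wrist','w18.png');w=world(d,ci)[d>0]
for z0 in (.04,.006):
    q=w[(abs(w[:,0]-.36)<.08)&(abs(w[:,1]+.225)<.085)&(w[:,2]>z0)&(w[:,2]<.055)]
    r=cv2.minAreaRect((q[:,:2]*1000).astype(np.float32));print(len(q),r)
a=r
E
```

```text
t 29.6 tcp [ 0.3551 -0.2205  0.1885] q [ 0.9842 -0.1769 -0.001  -0.001 ] w 0.577 F [ 0.9 -1.2  0.5]
qpos [-0.842 -0.14   2.024  0.     1.26  -0.486]
1561 ((357.5889892578125, -224.02980041503906), (59.374942779541016, 23.398086547851562), 69.52522277832031)
6736 ((357.8499755859375, -224.19566345214844), (118.6905517578125, 56.13654708862305), 69.45817565917969)
```

View pics/w18.png

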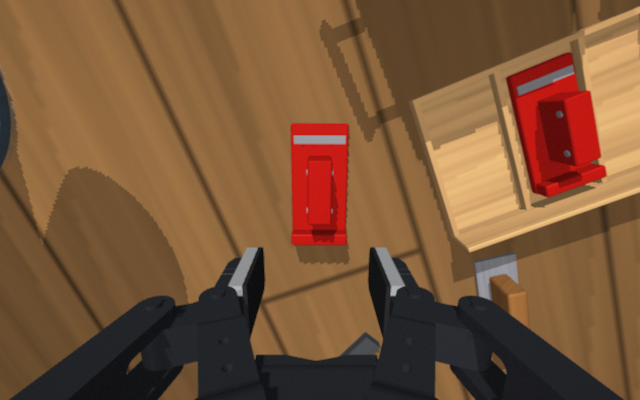

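The binding is at (320,183), lined up with the jaws. The placed one lies squarely in its slot.

```bash
python3 - <<'E'
from h import *
rows([((.3578,-.2242,.0155),down(-20.5))])
E
```

```text
0.2 0.2 17.4 -0.1 0.1 0.2 ;
```

send_rows --plan "0.2 0.2 4 0 0 0.2;0.2 0.2 8 0 0 0.2;0.2 0.2 12 0 0 0.2;0.2 0.2 15 0 0 0.2;0.2 0.2 16.6 0 0 0.2;0.2 0.2 17.3 0 0 0.2;0.2 0.2 17.3 0 0 0.2"

```text
t: 30.23
tcp_pos: [0.3572, -0.2225, 0.0141]
tool_rot: [0.984, -0.178, -0.002, -0.002]
force: [0.9, -0.0, -1.0]
width: 0.575
```

send_rows --plan "0 0 0 0 0 0;0 0 0 0 0 0;0 0 0 0 0 0;0 0 0 0 0 0;0 0 0 0 0 0;0 0 0 0 0 0;0 0 0 0 0 0" --grip 1

```text
t: 30.82
tcp_pos: [0.358, -0.2233, 0.0151]
tool_rot: [0.984, -0.178, -0.001, -0.001]
force: [-0.2, 2.0, 6.2]
width: 0.25
```

send_rows --plan "0 0 -1 0 0 0;0 0 -4 0 0 0;0 0 -8 0 0 0;0 0 -12 0 0 0;0 0 -15 0 0 0;0 0 -15 0 0 0"

```text
t: 31.32
tcp_pos: [0.3611, -0.2269, 0.1718]
tool_rot: [0.984, -0.178, 0.004, 0.002]
force: [1.0, -0.7, -0.4]
width: 0.249
```

```bash
python3 - <<'E'
from h import *
st();rows([((.5085,-.252,.16),down(1.8))])
E
```

```text
t 31.32 tcp [ 0.3611 -0.2269  0.1718] q [ 0.9841 -0.1778  0.0037  0.0024] w 0.249 F [ 1.  -0.7 -0.4]
qpos [-8.410e-01 -1.050e-01  2.030e+00  1.000e-03  1.208e+00 -4.840e-01]
14.7 -2.8 1.3 0.3 -0.4 -22 ;
```

send_rows --plan "3 -0.6 0 0 0 -5;6 -1.2 0 0 0 -10;9 -1.8 0.5 0.3 -0.4 -15;12 -2.3 1 0.3 -0.4 -20;14.7 -2.8 1.3 0.3 -0.4 -22;14.7 -2.8 1.3 0.3 -0.4 -22;14.7 -2.8 1.3 0.3 -0.4 -22;14.7 -2.8 1.3 0.3 -0.4 -22"

```text
t: 31.98
tcp_pos: [0.5076, -0.2515, 0.1588]
tool_rot: [1.0, 0.013, -0.001, -0.001]
force: [0.1, -0.3, -1.0]
width: 0.251
```

```bash
python3 - <<'E'
from h import *
st();snap('wrist','w19.png');rows([((.5085,-.252,.0205),down(1.8))])
E
```

```text
t 31.98 tcp [ 0.5076 -0.2515  0.1588] q [ 9.999e-01  1.310e-02 -8.000e-04 -8.000e-04] w 0.251 F [ 0.1 -0.3 -1. ]
qpos [-0.67   0.239  1.693  0.     1.213 -0.696]
0.1 0.1 13.9 -0.1 0.1 -0.3 ;
```

View pics/w19.png

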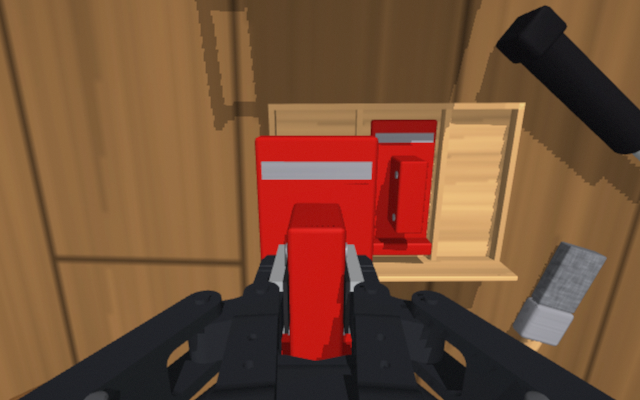

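send_rows --plan "0.1 0.1 4 0 0 -0.3;0.1 0.1 7.5 0 0 -0.3;0.1 0.1 10 0 0 -0.3;0.1 0.1 11.8 0 0 -0.3;0.1 0.1 12.8 0 0 -0.3;0.1 0.1 13.4 0 0 -0.3;0.1 0.1 13.8 0 0 -0.3;0.1 0.1 13.9 0 0 -0.3;0.1 0.1 13.9 0 0 -0.3"

```text
t: 32.78
tcp_pos: [0.5089, -0.253, 0.0213]
tool_rot: [1.0, 0.015, 0.0, -0.0]
force: [-0.7, 0.1, -2.1]
width: 0.246
```

send_rows --plan "0 0 0 0 0 0;0 0 0 0 0 0;0 0 0 0 0 0;0 0 0 0 0 0;0 0 -2 0 0 0;0 0 -6 0 0 0;0 0 -10 0 0 0;0 0 -14 0 0 0;0 0 -17 0 0 0;0 0 -17 0 0 0" --grip 0.1

```text
t: 33.62
tcp_pos: [0.5125, -0.2556, 0.1997]
tool_rot: [1.0, 0.016, 0.005, 0.004]
force: [1.2, -0.1, 0.4]
width: 0.447
```

```bash
cat > chk.py <<'E'
from h import *
import sys
st()
for c in ['scene','side']:
    p,d,ci=snap(c,c+sys.argv[1]+'.png');w=world(d,ci)[d>0]
    def sel(x0,x1,y0,y1,z0,z1):
        return w[(w[:,0]>x0)&(w[:,0]<x1)&(w[:,1]>y0)&(w[:,1]<y1)&(w[:,2]>z0)&(w[:,2]<z1)]
    def pca(n,q):
        if len(q)<10: print(c,n,len(q)); return
        r=cv2.minAreaRect((q[:,:2]*1000).astype(np.float32))
        print(c,n,len(q),'rect',np.round(r[0],1),np.round(r[1],1),round(r[2],1),'z',np.round(np.percentile(q[:,2],[5,50,95]),4))
    pca('slot0 ridge',sel(.475,.54,-.31,-.18,.042,.065))
    pca('slot1 ridge',sel(.55,.62,-.31,-.18,.042,.065))
    pca('narrow',sel(.62,.69,-.31,-.18,.035,.065))
    pca('scr',sel(.43,.57,-.52,-.34,.03,.06))
    pca('box',sel(.48,.66,-.12,.15,.108,.14))
    pca('lidbar',sel(.40,.45,-.08,.1,.09,.14))
    pca('traybar',sel(.45,.65,.2,.32,.088,.12))
E
python3 chk.py 20; python3 - <<'E'
from h import *
rows([((.501,-.426,.19),down(-6))])
E
```

```text
t 33.62 tcp [ 0.5125 -0.2556  0.1997] q [0.9999 0.0156 0.0054 0.0042] w 0.447 F [ 1.2 -0.1  0.4]
qpos [-0.67   0.196  1.655  0.     1.276 -0.701]
scene slot0 ridge 141 rect [ 509.  -252.4] [27.1 61.3] 1.7 z [0.0436 0.05   0.0544]
scene slot1 ridge 160 rect [ 582.6 -245.2] [26.6 60.6] 2.4 z [0.0431 0.0501 0.0538]
scene narrow 0
scene scr 191 rect [ 500.3 -424.7] [83.3 23.5] 83.5 z [0.0318 0.0428 0.048 ]
scene box 3045 rect [558.8  15. ] [165.  188.1] 5.5 z [0.1138 0.1184 0.1226]
scene lidbar 118 rect [445.    5.6] [ 15.6 107.8] 5.0 z [0.1118 0.1176 0.1229]
scene traybar 210 rect [555.3 263.1] [112.4  16.3] 3.2 z [0.0924 0.1    0.1043]
side slot0 ridge 83 rect [ 507.9 -252.3] [59.7 20.6] 89.5 z [0.0437 0.0514 0.0546]
side slot1 ridge 84 rect [ 582.5 -246.5] [20.7 63.5] 1.5 z [0.0466 0.0511 0.0537]
side narrow 0
side scr 82 rect [ 499.8 -424.6] [85.1 19.4] 83.4 z [0.0312 0.0447 0.0474]
side box 2645 rect [558.6  15.7] [160.3 195.9] 4.4 z [0.1152 0.119  0.1221]
side lidbar 103 rect [441.7   7.5] [103.8  16.1] 89.6 z [0.115  0.1194 0.1217]
side traybar 412 rect [555.3 261.6] [109.6  19.9] 3.6 z [0.0894 0.1001 0.1032]
-1.4 17.2 0.4 0.1 -0.2 7.8 ;
```

View pics/scene20.png

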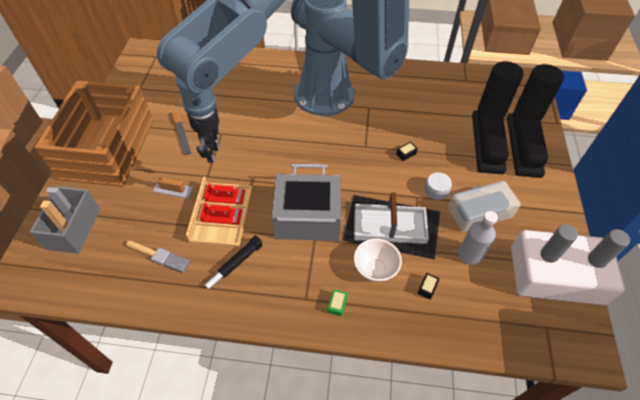

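Both bindings are in. Now the scraper.

send_rows --plan "-0.4 4 0.4 0 0 3;-0.8 8 0.4 0 0 6;-1.2 12 0.4 0.1 -0.2 7.8;-1.4 16 0.4 0.1 -0.2 7.8;-1.4 17.2 0.4 0.1 -0.2 7.8;-1.4 17.2 0.4 0.1 -0.2 7.8;-1.4 17.2 0.4 0.1 -0.2 7.8" --grip -0.15

```text
t: 34.3
tcp_pos: [0.5001, -0.4252, 0.1871]
tool_rot: [0.999, -0.053, -0.001, -0.001]
force: [0.5, 1.3, 0.1]
width: 0.577
```

```bash
python3 - <<'E'
from h import *
st();p,d,ci=snap('wrist','w21.png');w=world(d,ci)[d>0]
for z0 in (.035,):
    q=w[(abs(w[:,0]-.5)<.06)&(abs(w[:,1]+.425)<.085)&(w[:,2]>z0)&(w[:,2]<.055)]
    r=cv2.minAreaRect((q[:,:2]*1000).astype(np.float32));print(len(q),r)
(x,y)=r[0]; a=r[2] if r[1][0]>r[1][1] else r[2]+90
rows([((x/1000,y/1000,.013),down(a-90))])
E
```

```text
t 34.3 tcp [ 0.5001 -0.4252  0.1871] q [ 0.9986 -0.0532 -0.0013 -0.0015] w 0.577 F [0.5 1.3 0.1]
qpos [-0.885  0.399  1.424  0.     1.322 -0.779]
1894 ((502.3086242675781, -428.26849365234375), (79.5181655883789, 19.72462272644043), 83.54408264160156)
0.3 0.4 17.5 -0.1 0.1 0.4 ;
```

View pics/w21.png

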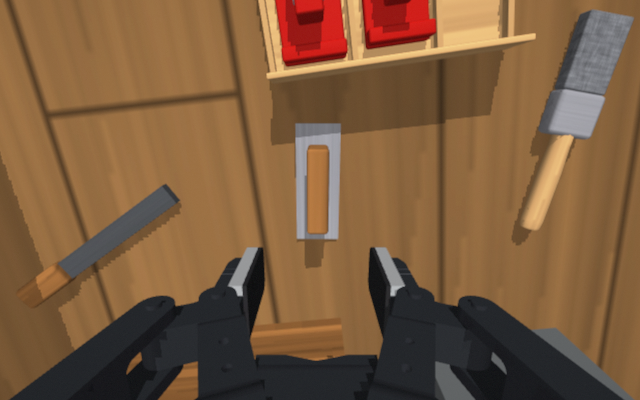

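The scraper is at (318,190), centred and aligned.

send_rows --plan "0.3 0.4 4 0 0 0.4;0.3 0.4 8 0 0 0.4;0.3 0.4 12 0 0 0.4;0.3 0.4 15 0 0 0.4;0.3 0.4 16.7 0 0 0.4;0.3 0.4 17.3 0 0 0.4;0.3 0.4 17.3 0 0 0.4"

```text
t: 34.93
tcp_pos: [0.5021, -0.4251, 0.0124]
tool_rot: [0.998, -0.055, -0.003, -0.003]
force: [0.7, -0.2, 0.7]
width: 0.576
```

send_rows --plan "0 0 0 0 0 0;0 0 0 0 0 0;0 0 0 0 0 0;0 0 0 0 0 0;0 0 0 0 0 0;0 0 0 0 0 0;0 0 0 0 0 0" --grip 1

```text
t: 35.52
tcp_pos: [0.5031, -0.4258, 0.0145]
tool_rot: [0.998, -0.055, -0.002, -0.002]
force: [-0.3, 3.1, 7.3]
width: 0.223
```

send_rows --plan "0 0 -1 0 0 0;0 0 -4 0 0 0;0 0 -8 0 0 0;0 0 -12 0 0 0;0 0 -15 0 0 0;0 0 -15 0 0 0"

```text
t: 36.02
tcp_pos: [0.5066, -0.4303, 0.1746]
tool_rot: [0.998, -0.055, 0.003, 0.003]
force: [0.5, -1.6, -0.5]
width: 0.219
```

```bash
python3 - <<'E'
from h import *
st();rows([((.6515,-.247,.16),down(1.8))])
E
```

```text
t 36.02 tcp [ 0.5066 -0.4303  0.1746] q [ 0.9985 -0.0551  0.0035  0.0032] w 0.219 F [ 0.5 -1.6 -0.5]
qpos [-8.830e-01  4.190e-01  1.423e+00  1.000e-03  1.290e+00 -7.730e-01]
12.4 -19.8 1.4 0.4 -0.4 -8.1 ;
```

send_rows --plan "2 -3.2 0 0 0 -2;4 -6.4 0 0 0 -4;6 -9.6 0 0 0 -6;8 -12.8 0.5 0.4 -0.4 -8.1;10 -16 1 0.4 -0.4 -8.1;12 -19.2 1.4 0.4 -0.4 -8.1;12.4 -19.8 1.4 0.4 -0.4 -8.1;12.4 -19.8 1.4 0.4 -0.4 -8.1;12.4 -19.8 1.4 0.4 -0.4 -8.1"

```text
t: 36.77
tcp_pos: [0.6515, -0.2472, 0.1602]
tool_rot: [1.0, 0.016, -0.0, 0.0]
force: [-0.4, -0.7, -1.8]
width: 0.223
```

```bash
python3 - <<'E'
from h import *
snap('wrist','w22.png');st();rows([((.6515,-.246,.0195),down(1.8))])
E
```

```text
t 36.82 tcp [ 0.6512 -0.2482  0.1604] q [ 9.999e-01  1.540e-02 -2.000e-04  1.000e-04] w 0.226 F [-0.8 -0.8 -1.2]
qpos [-0.534  0.507  1.329 -0.     1.306 -0.564]
0.0 -0.2 14.1 0.0 0.0 -0.0 ;
```

View pics/w22.png

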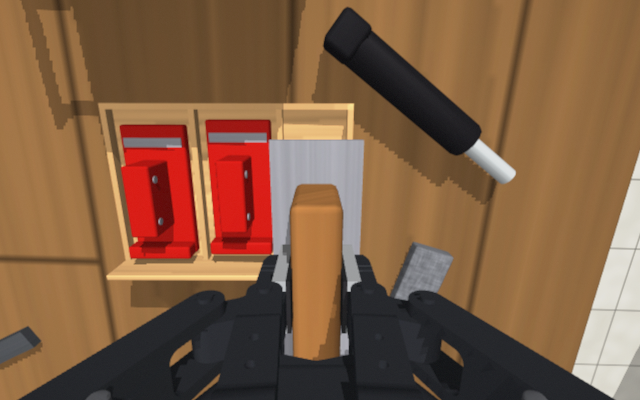

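send_rows --plan "0 -0.2 4 0 0 0;0 -0.2 7.5 0 0 0;0 -0.2 10 0 0 0;0 -0.2 11.8 0 0 0;0 -0.2 13 0 0 0;0 -0.2 13.6 0 0 0;0 -0.2 14 0 0 0;0 -0.2 14.1 0 0 0;0 -0.2 14.1 0 0 0"

```text
t: 37.57
tcp_pos: [0.6517, -0.2471, 0.0207]
tool_rot: [1.0, 0.015, 0.001, 0.001]
force: [-0.3, -0.2, -1.3]
width: 0.226
```

send_rows --plan "0 0 0 0 0 0;0 0 0 0 0 0;0 0 0 0 0 0;0 0 0 0 0 0;0 0 -2 0 0 0;0 0 -6 0 0 0;0 0 -10 0 0 0;0 0 -14 0 0 0;0 0 -17 0 0 0;0 0 -18 0 0 0" --grip 0.1

```text
t: 38.4
tcp_pos: [0.6542, -0.2482, 0.2085]
tool_rot: [1.0, 0.015, 0.005, 0.003]
force: [1.4, -0.4, 1.1]
width: 0.449
```

```bash
python3 chk.py 23; python3 - <<'E'
from h import *
snap('wrist','w23.png')
E
```

```text
t 38.4 tcp [ 0.6542 -0.2482  0.2085] q [0.9999 0.0153 0.0051 0.0034] w 0.449 F [ 1.4 -0.4  1.1]
qpos [-0.532  0.463  1.292 -0.     1.375 -0.562]
scene slot0 ridge 143 rect [ 509.4 -251.7] [27.3 59.3] 1.4 z [0.0434 0.0499 0.0543]
scene slot1 ridge 152 rect [ 584.2 -245.2] [27.7 60.5] 4.4 z [0.0445 0.0503 0.0547]
scene narrow 213 rect [ 652.1 -248.6] [22.1 80.2] 2.4 z [0.0382 0.0474 0.0515]
scene scr 0
scene box 3046 rect [558.3  15.1] [166.1 188. ] 5.4 z [0.1137 0.1184 0.1227]
scene lidbar 119 rect [442.3   5.4] [ 14.7 108.3] 0.5 z [0.1117 0.1181 0.122 ]
scene traybar 211 rect [554.2 263. ] [113.3  16.3] 3.6 z [0.0917 0.0997 0.1037]
side slot0 ridge 81 rect [ 507.9 -252.9] [63.2 20.5] 89.5 z [0.0457 0.0509 0.0536]
side slot1 ridge 86 rect [ 582.4 -247.6] [20.6 65.5] 1.7 z [0.0449 0.0511 0.054 ]
side narrow 106 rect [ 650.8 -250.1] [19.8 83.6] 1.3 z [0.0368 0.0491 0.0518]
side scr 0
side box 2652 rect [557.8  15.7] [161.3 194.9] 5.6 z [0.1149 0.1191 0.122 ]
side lidbar 100 rect [445.6   7.2] [ 15.8 105.5] 5.0 z [0.115  0.1188 0.1219]
side traybar 407 rect [555.1 263.4] [109.3  18. ] 2.8 z [0.0898 0.1002 0.1029]
```

View pics/scene23.png

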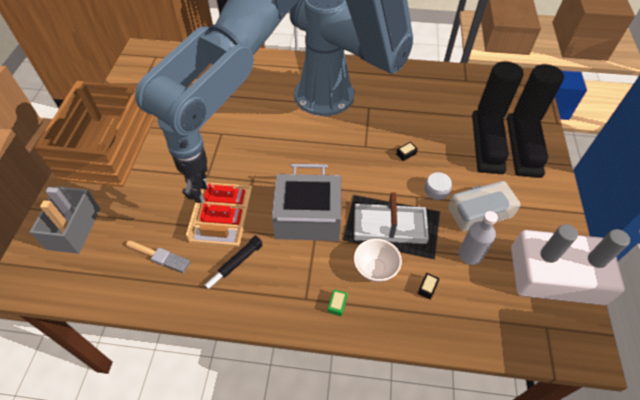

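View pics/w23.png

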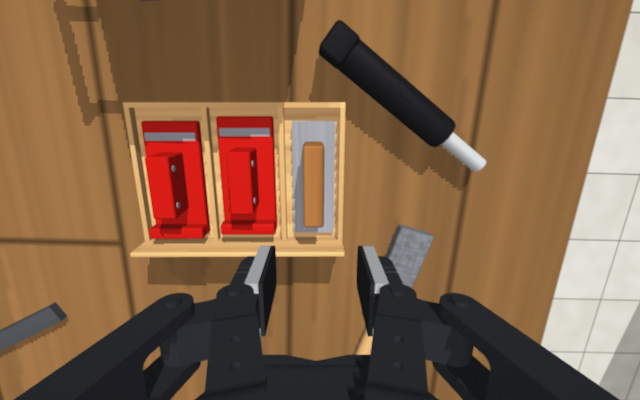

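All three parts lie flat in their compartments. The wrist view shows the toe bars against the tall end at row 245. The lid bar is at its starting height, and the tray and bystanders look undisturbed. Handing in.

```bash
python3 -c "
from cell import env
print(env.sign_off())"
```

```text
the job is handed in; nothing more can be done
None
```

I did the whole job in about 38 s of robot time and handed it in; sign-off gives no verdict.

- **Lid and tray:** I swung the lid back to its stop and tipped the tray at about 50°, which slid all four wax blocks into the box. I stood the tray back on the mat and brought the lid down by its bar at roughly 0.6 rad/s.
- **Organiser:** The two bindings are in the wide compartments, toe bars at the tall end. The scraper is in the narrow one.

**Last checks from the cameras:**
- **Lid:** its bar height matches the starting reading to within about 1 mm, so the lid reads as shut. I could not read the lid angle directly.
- **Blocks:** I saw all four in the box before closing, their tops no higher than about 70 mm.
- **Tray:** its bar is level, about 4 mm from where it started.
- **Bindings and scraper:** both bindings and the scraper lie flat, within about 4 mm of my estimated compartment centres.
- **Bystanders:** they look unmoved in the pictures; I did not measure them again.

**One thing off:** as the lid closed, I pushed slightly past shut and the wrist force reached about 64 N (limit 120 N). I backed off before letting go. No other check failed or disagreed.

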